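# Set out a dental casting job

### The job

Set out the next casting job on the grey bench mat: stand the steel ring over the cone of the black rubber base; take the middle box out of the stack of three and set it down midway between the rubber base and the balance; and stand the plaster cast directly behind that box (on its side away from the robot), teeth up, with about 2 cm of mat between the two. To reach the middle box, first lift the smallest box off and set it down on the cork pad; at the end it must be back on the largest box, centred and squarely, and the largest box must not have been moved. Keep the boxes and the cast upright throughout.

Things in the scene. Friction and masses are not known exactly. Their poses are not given: they have to be found in the camera images.
- mat: Thin grey bench mat, fixed, 260 (x) x 410 (y) x 2 mm. Origin: centre of underside, midway between rubber base and balance, which stand at mat y +135 and -135 mm, either way round. Mat +x points away from the robot (within 0.15 rad) and is 'behind'. Empty to 80 mm either side of its x axis; in the far corners (x +100, |y| 95 to 205 mm) lie a small knife and pot, under 35 mm high.
- ring_base: Black rubber casting-ring base, fixed on the mat: round flange 72 mm across and 8 mm high, with a central cone 36 mm across at the foot (at flange level) and 16 mm at its tip, tip 24 mm above the underside. Origin: centre of the underside, on the mat's top; z up. The ring stands on the flange round the cone.
- balance: White laboratory balance with a round steel pan, fixed on the mat: 150 (x) x 100 (y) mm, 40 mm high in all. Origin: centre of the underside. Only a landmark: nothing goes on it.
- casting_ring: Loose plain steel tube open at both ends, 50 mm outside and 45 mm inside diameter, 55 mm tall, standing on end, about 120 g. Origin: centre of its lower end; z along the tube.
- large_box: Largest of three closed white model boxes stacked on one another, 70 (x) x 100 (y) x 34 mm, about 350 g, standing on the bench at the bottom of the stack. Origin: centre of the underside; x is across its short side. Flat lid.
- medium_box: Middle-sized white model box, 60 (x) x 84 (y) x 32 mm, about 160 g, at the start on the largest box. Origin: centre of the underside; x is across its short side. Flat lid.
- small_box: Smallest white model box, 50 (x) x 66 (y) x 26 mm, about 100 g, at the start on the middle box. Origin: centre of the underside; x is across its short side.
- cast: Loose plaster cast of a jaw: D-shaped block 64 (x) x 54 (y) x 22 mm, rounded at +x, with a horseshoe of teeth on top up to 33 mm high; about 130 g. Sides at y = +27 and -27 mm are flat and parallel from x = -32 to +5 mm. Origin: centre of the underside; z up, towards the teeth.
- cork_pad: Empty flat cork pad, fixed on the bench, 100 x 100 x 4 mm. Origin: centre of the underside. Stack, cast, ring and pad stand in two pairs left and right of the mat, centres at least 130 mm apart, other clutter 60 mm off or more. Equipment over 100 mm tall stands only beyond x = 0.72 m or |y| = 0.5 m.
Things that resemble listed ones, but are neither listed nor needed, are in the scene too. What is shaped like the small_box but yellow is not meant.

How it is judged:
On the way:
1. the smallest box stands on the cork pad, let go, while the middle box is still in its place on the largest (horizontal distance between small_box and cork_pad below 0.04 m and z of small_box in the frame of cork_pad between 0.001 and 0.008 m and contact force between the fingers and small_box below 0.1 N and distance of medium_box from where it was at the start of the episode below 0.02 m), for 0.2 s.
At the end, for the whole second after the job is handed in: Ring on the flange round the cone; middle box on the mat within 15 mm (along) and 20 mm (across) of midway; cast behind it, 65-120 mm between centres, within 25 mm of the mat's centre line; smallest on largest within 12 mm and 0.2 rad; largest moved under 20 mm; all level, released, at rest (horizontal distance between casting_ring and ring_base below 0.008 m and z of casting_ring in the frame of ring_base between 0.004 and 0.012 m and angle between each of casting_ring, medium_box, cast, large_box, small_box's own z axis and vertical below 0.1 rad and y of medium_box in the frame of mat between -0.015 and 0.015 m and x of medium_box in the frame of mat between -0.02 and 0.02 m and z of medium_box in the frame of mat between -0.002 and 0.006 m and horizontal distance between cast and medium_box between 0.065 and 0.12 m and y of cast in the frame of mat between -0.025 and 0.025 m and x of cast in the frame of mat above 0.05 m and z of cast in the frame of mat between -0.002 and 0.006 m and horizontal distance between small_box and large_box below 0.012 m and angle between the x axis of small_box and the x axis of large_box, either way round below 0.2 rad and z of small_box in the frame of large_box between 0.03 and 0.038 m and distance of large_box from where it was at the start of the episode below 0.02 m and contact force between the fingers and casting_ring below 0.1 N and contact force between the fingers and large_box below 0.1 N and contact force between the fingers and medium_box below 0.1 N and contact force between the fingers and small_box below 0.1 N and contact force between the fingers and cast below 0.1 N and linear speed of each of casting_ring, large_box, medium_box, small_box, cast below 0.02 m/s); the robot touches nothing.
It fails at once if a model box or the cast is tipped over (more than 0.6 rad) (angle between any of large_box, medium_box, small_box, cast's own z axis and vertical above 0.6 rad).
It also fails if it takes over 141 s, if anything falls off the work surface, if the arm or the gripper's body presses on something with over 40 N, if the wrist force passes 120 N, or if a joint passes its speed limit or range.

### The arm

A 6-joint arm with a two-finger parallel gripper is mounted at the origin on the work surface. World frame = base frame: x ahead of the robot, y to its left, z up, the work surface at z = 0. Lengths are in m, angles in rad, forces in N, time in s.
With the tool pointing down it reaches from about 0.25 to 0.85 m from the base axis. Payload 12.5 kg.
Tool frame: the origin (TCP) lies between the finger pads; the fingertips stand 17 mm ahead of it and the grasp point (between the pads) lies 2 mm behind it (arm.tip_reach is the distance from the TCP to the fingertips, in m); z points along the fingers, y is the line along which they close (so a half turn about z gives the same grasp; the last joint's range is limited). The gripper opens to 93 mm and grips with 3 to 60 N. Pads are 15 mm wide; open, the fingers measure 128 mm over their backs; the gripper's body (75 mm by 188 mm) begins 65 mm behind the grasp point.
Start: joints at [-1.389, 0.351, 1.652, -0, 1.139, -0.085], TCP at [0.145, -0.531, 0.201] pointing down, gripper open.
Joint ranges: [-2.75, 2.75], [-0.79, 2.1], [0.01, 2.65], [-1.57, 4.71], [0.07, 3.14], [-2.87, 2.87]. Speed limits (rad/s): [2.22, 2.22, 2.79, 3.14, 3.14, 3.14].

### API

Orientations are given as [roll, pitch, yaw] about the fixed x, y, z axes, in that order (R = Rz(yaw) Ry(pitch) Rx(roll)).
In Python, from station import arm, cams gives the robot as it stands. The module is installed in compiled form; this text tells all that it offers.
- The arm moves only by the tool step_arm, never from a script. Its argument "motion" is a list that holds one entry, the list of rows, each a list of 7 numbers: the shift along the world's x, y, z in cm, then the turn, a rotation vector about the world's x, y, z in rad, then the finger opening in cm, from 0 to 9.3. In form: [[[dx, dy, dz, rx, ry, rz, jaw], ...]]. A call has exactly 8 rows; each row shifts and turns the commanded pose from where the row before left it; what a row does not reach is not made up. A row lasts 1/12 s, in which the tool goes at most 41.7 mm and 7.16 degrees, less where a joint would pass 70% of its speed; a pose out of reach is approached as far as the arm can. A call with a gripper value outside its range is refused whole. The fingers move at their own pace and stop on an object; "force" is the grip in N (left out, the last holds). Time passes only in rows, so rows that do not move let the fingers close, or fill a call up. It gives the time, the measured TCP pose, the force, the opening and the grip force at its end, in the units of the state.
- arm.get_obs(): the state, without advancing time (a new reading comes with each control period).
- cams.snapshot(name): name is "scene" or "top" or "wrist"; returns a dict with "frame" (480x640x3 uint8, blue, green, red), "fx", "fy", "cx", "cy" (pixels), "R" (3x3) and "t" (3): a world point X has camera coordinates R X + t. Camera axes: x right, y down, z forward; pixel columns grow to the right and rows downward; lengths in m; the calibration is good to about 2 mm. A picture is of the moment at which its call begins. There is no depth.
- arm.close_job(): hands the job in; it is judged then, once.
The state is a dict: "clock": time; "qpos": joint angles; "qvel": joint speeds; "joint_torque": joint torques, N m; "tcp_pos": TCP position; "orientation": TCP orientation; "force": force on the tool from outside, world axes, zero at the start; "ft_torque": the same for the moment, N m; "opening": finger opening in m; "finger_force": force on a finger pad.
Only numpy, scipy, OpenCV 4.12 (cv2) and the standard library are available. Lean on these libraries where they do the work, as an engineer would, in place of code of your own. Each camera call takes 0.05 s, during which the arm holds its last target. There are 200 camera calls.

## Working session

There is one attempt and no reset: what is moved stays moved. The work goes in short steps, Python scripts to look and compute and a tool call to move; the robot and the scene stay as the last step left them, time stands still between calls to the robot, and variables do not carry over. Pictures are saved under pics/ and viewed, at most 14 in all, crops included, and the job is handed in when it is done.

Besides the shell and the picture viewer there is one more tool, called after ">>>" by a JSON object that holds its "fn" and its "kwargs". step_arm: Moves the arm, as the interface text tells. Its arguments: {"type":"object","properties":{"motion":{"type":"array"},"force":{"type":"number"}},"required":["motion"]}

```bash
mkdir -p pics; cat > h.py <<'E'
import numpy as np, cv2
from station import arm, cams
def snap(name, fn=None):
    s=cams.snapshot(name)
    if fn: cv2.imwrite('pics/'+fn,s['frame'])
    np.savez('cal_'+name+'.npz',**{k:np.array(v) for k,v in s.items()})
    return s
def load(name): return dict(np.load('cal_'+name+'.npz'))
def pix(s,z,u,v):
    R,t=np.array(s['R']),np.array(s['t']); c=-R.T@t
    d=R.T@np.array([(u-s['cx'])/s['fx'],(v-s['cy'])/s['fy'],1.])
    return c+d*(z-c[2])/d[2]
def proj(s,X):
    p=np.array(s['R'])@np.array(X)+np.array(s['t']); return s['fx']*p[0]/p[2]+s['cx'], s['fy']*p[1]/p[2]+s['cy']
def tri(obs):
    A=[];b=[]
    for s,u,v in obs:
        R,t=np.array(s['R']),np.array(s['t']); c=-R.T@t
        d=R.T@np.array([(u-s['cx'])/s['fx'],(v-s['cy'])/s['fy'],1.]);d/=np.linalg.norm(d)
        P=np.eye(3)-np.outer(d,d);A.append(P);b.append(P@c)
    A=np.vstack(A);b=np.hstack(b);x=np.linalg.lstsq(A,b,rcond=None)[0]
    return x,np.linalg.norm(A@x-b)
def crop(s,x0,y0,x1,y1,fn,k=3):
    cv2.imwrite('pics/'+fn,cv2.resize(s['frame'][y0:y1,x0:x1],None,fx=k,fy=k,interpolation=cv2.INTER_CUBIC))
E
python3 - <<'E'
from h import *
for n in ('scene','top'):
    s=snap(n,n+'0.png'); print(n,s['fx'],s['cx'],s['cy'],-np.array(s['R']).T@s['t'])
print(arm.get_obs())
E
```

```text
scene 440.47749305286976 320.87017397433317 238.61515610064055 [1.09211107 0.29061805 0.78991404]
top 574.712446602948 305.9279276994015 253.91523949618892 [ 0.44311259 -0.05624114  1.18621977]
{'clock': 0.1, 'qpos': array([-1.38860414e+00,  3.51179475e-01,  1.65234674e+00,  3.08074246e-06,
        1.13912132e+00, -8.45879258e-02]), 'qvel': array([ 0.00196317, -0.00126972, -0.00260041,  0.00120151, -0.00141407,
       -0.0003793 ]), 'joint_torque': array([ 7.55934925e-04, -4.98028278e+01, -2.85703415e+01,  7.00150291e-02,
        2.39034503e-02, -7.36584639e-05]), 'tcp_pos': array([ 0.14496678, -0.53021001,  0.20046193]), 'orientation': array([-3.14054178e+00, -9.19105392e-05,  2.66778775e-01]), 'force': array([-0.66044476, -0.13211491,  0.01719008]), 'ft_torque': array([ 0.01358783, -0.02131279,  0.03091639]), 'finger_force': 0.0, 'opening': 0.09265871584460728}
```

View pics/top0.png

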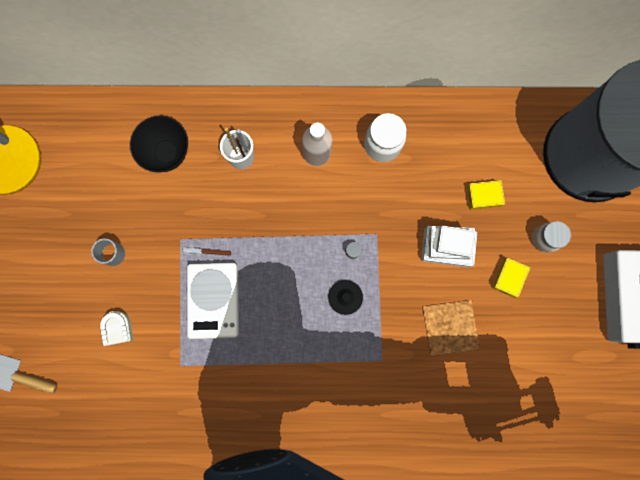

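View pics/scene0.png

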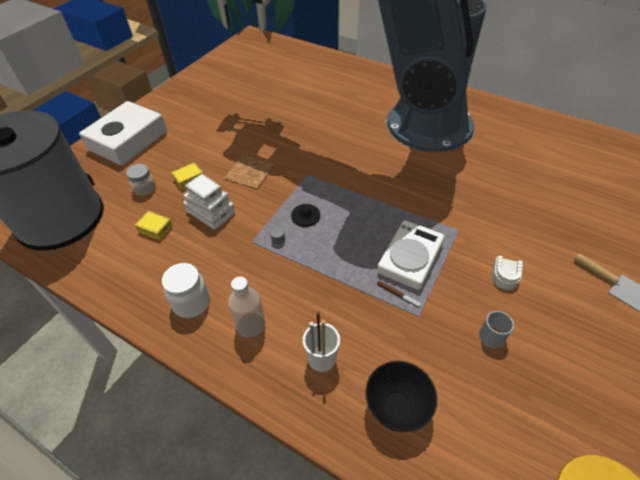

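The top view shows the ring (107,250), cast (115,327), stack (450,244), cork pad (450,326), rubber base (346,297), balance (211,299) and mat (281,300).

Look-alikes:
- Ring: the grey jar at (552,235), the pot at (351,248) and the pen cup at (237,148).
- Small box: the yellow boxes at (487,194) and (512,276).
- Base: the black bowl at (159,143).

I choose the open tube at (107,250) and the white stack at (450,244). Next are close crops.

```bash
python3 - <<'E'
from h import *
t=load('top'); s=load('scene')
print(proj(t,[.145,-.531,.2]),proj(s,[.145,-.531,.2]),proj(t,[0,0,0]))
def C(im,x,y,w,h,k): return cv2.resize(im[y:y+h,x:x+w],None,fx=k,fy=k,interpolation=cv2.INTER_CUBIC)
f=t['frame'];g=s['frame']
a=C(f,80,230,66,50,6);b=C(f,80,300,66,50,6);c=C(f,415,215,66,50,6);d=C(f,415,290,66,66,6)[:300*2]
cv2.imwrite('pics/c1.png',np.vstack([np.hstack([a,b]),np.hstack([c,C(f,313,272,66,50,6)])]))
cv2.imwrite('pics/c2.png',np.vstack([np.hstack([C(g,470,300,66,50,6),C(g,476,247,66,50,6)]),np.hstack([C(g,176,170,66,50,6),C(g,275,190,66,50,6)])]))
E
```

```text
(np.float64(602.3586982254537), np.float64(507.9831987328936)) (np.float64(245.14685071592612), np.float64(35.01807688574314)) (np.float64(282.55098214297635), np.float64(548.5630209669885))
```

View pics/c1.png

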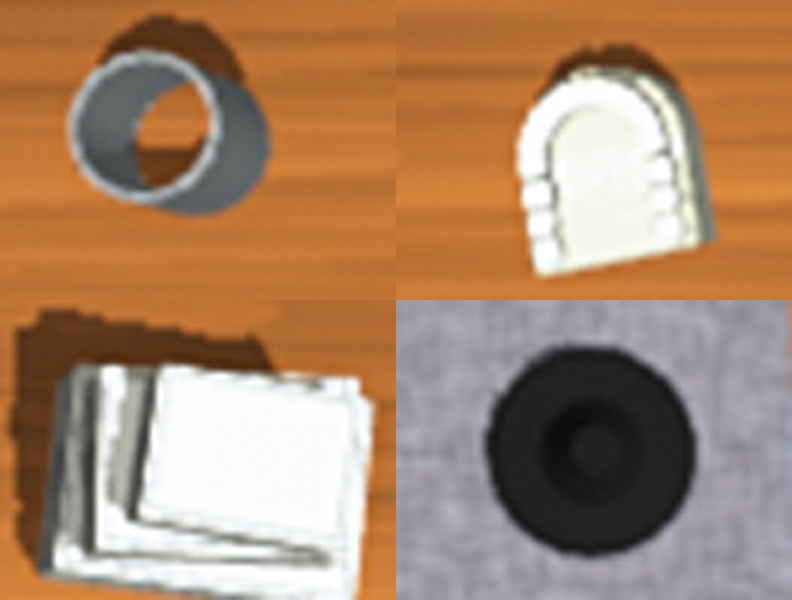

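View pics/c2.png

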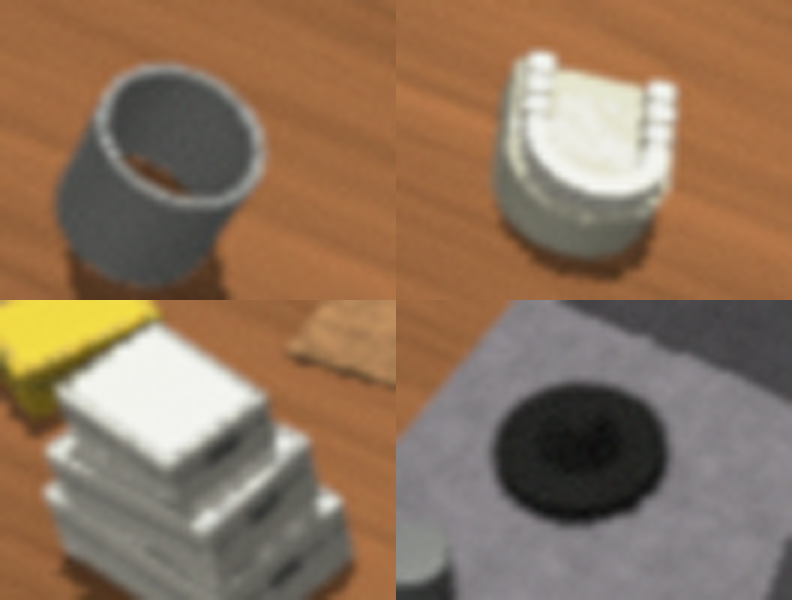

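Ring, cast, stack and base are confirmed as chosen. The small top's corners in c1 are about (160,366), (360,378), (135,520) and (335,550). The ring rim centre is (145,127), and the flange centre is (591,450).

```bash
python3 - <<'E'
from h import *
np.set_printoptions(precision=4,suppress=True)
t=load('top'); s=load('scene')
def T(x,y,ox,oy): return (x+.5)/6-.5+ox,(y+.5)/6-.5+oy
print('small top corners z.092')
for p in [(160,66),(360,78),(135,220),(335,250)]: print(' top',pix(t,.092,*T(*p,415,215)))
for p in [(150,25),(58,90),(270,105),(165,170)]: print(' scene',pix(s,.092,*T(*p,176,170)))
print('tri smallcentre',tri([(t,*T(248,154,415,215)),(s,*T(161,98,176,170))]))
print('ring top tri',tri([(t,*T(145,127,80,230)),(s,*T(180,136,470,300))]),pix(t,.055,*T(145,127,80,230)))
print('base tri',tri([(t,*T(195,150,313,272)),(s,*T(185,152,275,190))]),pix(t,.009,*T(195,150,313,272)))
print('cast back corners',tri([(t,*T(312,238,80,300)),(s,*T(148,63,476,247))]), pix(t,.022,*T(312,240,80,300)),pix(t,.022,*T(150,272,80,300)))
for n,z,L in (('pad',.004,[(423,306),(473,300),(478,349),(428,355)]),('mat',.002,[(180,239),(378,234),(382,359),(181,366)]),('balance',.04,[(188,263),(238,263),(238,338),(188,338)])):
    P=np.array([pix(t,z,*p) for p in L]);print(n,P,P.mean(0))
E
```

```text
small top corners z.092
 top [ 0.6284 -0.3012  0.092 ]
 top [ 0.625 -0.365  0.092]
 top [ 0.5786 -0.2924  0.092 ]
 top [ 0.5695 -0.3557  0.092 ]
 scene [ 0.574 -0.358  0.092]
 scene [ 0.62   -0.3644  0.092 ]
 scene [ 0.5858 -0.2884  0.092 ]
 scene [ 0.6327 -0.3003  0.092 ]
tri smallcentre (array([ 0.6009, -0.33  ,  0.0883]), np.float64(0.0005377638869601169))
ring top tri (array([0.5794, 0.363 , 0.0508]), np.float64(0.00043178391719320055)) [0.5789 0.3618 0.055 ]
base tri (array([ 0.4942, -0.1215,  0.0029]), np.float64(0.0002103155108598402)) [ 0.494  -0.1213  0.009 ]
cast back corners (array([0.402 , 0.3156, 0.0183]), np.float64(0.008235494047467722)) [0.4032 0.3086 0.022 ] [0.3921 0.3626 0.022 ]
pad [[ 0.4765 -0.2807  0.004 ]
 [ 0.4896 -0.3829  0.004 ]
 [ 0.3907 -0.3906  0.004 ]
 [ 0.3777 -0.2894  0.004 ]] [ 0.4336 -0.3359  0.004 ]
mat [[ 0.6112  0.2228  0.002 ]
 [ 0.6249 -0.1899  0.002 ]
 [ 0.3687 -0.1967  0.002 ]
 [ 0.3504  0.2116  0.002 ]] [0.4888 0.0119 0.002 ]
balance [[0.5572 0.196  0.04  ]
 [0.5581 0.0953 0.04  ]
 [0.409  0.0919 0.04  ]
 [0.4081 0.191  0.04  ]] [0.4831 0.1435 0.04  ]
```

>>> {"fn": "step_arm", "kwargs": {"motion": [[[2.84,1.25,0.3,0,0,0.0715,9.3],[2.84,1.25,0.3,0,0,0.0715,9.3],[2.84,1.25,0.3,0,0,0.0715,9.3],[2.84,1.25,0.3,0,0,0.0715,9.3],[2.84,1.25,0.3,0,0,0.0715,9.3],[2.84,1.25,0.3,0,0,0.0715,9.3],[2.84,1.25,0.3,0,0,0.0715,9.3],[2.84,1.25,0.3,0,0,0.0715,9.3]]]}}

```text
clock: 0.77
tcp_pos: [0.3735, -0.4295, 0.2248]
orientation: [-3.141, -0.0, 0.842]
force: [-0.9, 0.5, 0.3]
opening: 0.0931
finger_force: 0.0
```

>>> {"fn": "step_arm", "kwargs": {"motion": [[[2.84,1.25,0.3,0,0,0.0715,9.3],[2.84,1.25,0.3,0,0,0.0715,9.3],[2.84,1.25,0.3,0,0,0.0715,9.3],[2.84,1.25,0.3,0,0,0.0715,9.3],[2.84,1.25,0.3,0,0,0.0715,9.3],[2.84,1.25,0.3,0,0,0.0715,9.3],[2.84,1.25,0.3,0,0,0.0715,9.3],[0,0,0,0,0,0,9.3]]]}}

```text
clock: 1.43
tcp_pos: [0.5748, -0.3403, 0.2456]
orientation: [3.141, -0.001, 1.347]
force: [0.2, 0.4, -0.5]
opening: 0.0927
finger_force: 0.0
```

```bash
python3 - <<'E'
from h import *
s=snap('wrist','w1.png'); o=arm.get_obs(); print(o['tcp_pos'],o['orientation'],o['clock'],-np.array(s['R']).T@s['t'],np.array(s['R']))
E
```

```text
[ 0.57275016 -0.34149948  0.24520947] [-3.14111432e+00 -4.37699698e-04  1.34276986e+00] 1.4833 [ 0.59005284 -0.27277801  0.43039977] [[ 9.75023179e-01 -2.22102073e-01  6.85127937e-04]
 [-2.15358635e-01 -9.44656229e-01  2.47477813e-01]
 [-5.43181249e-02 -2.41444152e-01 -9.68893319e-01]]
```

View pics/w1.png

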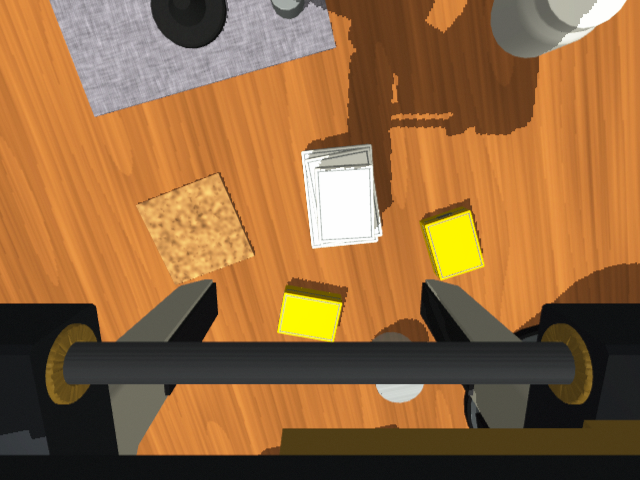

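The wrist view shows the stack at (345,198), cork pad (196,228), base (188,10) and yellow boxes (310,313) and (454,243). I'll enlarge the stack.

```bash
python3 - <<'E'
from h import *
w=load('wrist'); print(proj(w,[.6009,-.33,.092]),proj(w,[.6009,-.33,.088]),proj(w,[.4336,-.336,.004]),proj(w,[.494,-.1213,.01]))
crop(w,290,135,390,260,'w1c.png',6) if 0 else cv2.imwrite('pics/w1c.png',cv2.resize(w['frame'][140:254,294:390],None,fx=5,fy=5,interpolation=cv2.INTER_CUBIC))
E
```

```text
(np.float64(345.01147334213726), np.float64(206.17775757381835)) (np.float64(344.7120692160455), np.float64(205.46959592765452)) (np.float64(194.66294324685907), np.float64(232.00436206959773)) (np.float64(186.2066104674726), np.float64(7.772194060270408))
```

View pics/w1c.png

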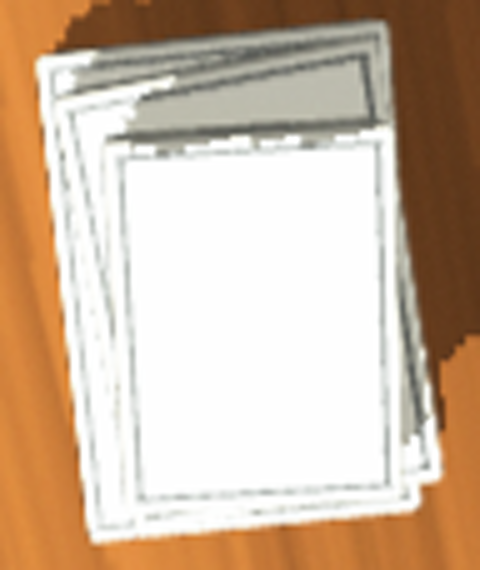

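```bash
python3 - <<'E'
from h import *
np.set_printoptions(precision=4,suppress=True)
w=load('wrist');t=load('top');s=load('scene')
def T(x,y): return (x+.5)/5-.5+294,(y+.5)/5-.5+140
P=np.array([pix(w,.092,*T(*p))[:2] for p in [(126,155),(380,140),(388,485),(145,500)]])
print(P.mean(0)); e=lambda a,b:(np.linalg.norm(P[a]-P[b]),np.arctan2(*(P[b]-P[a])[::-1]))
print(e(0,1),e(3,2),e(3,0),e(2,1))
def T6(x,y,ox,oy): return (x+.5)/6-.5+ox,(y+.5)/6-.5+oy
a=(t,*T6(248,154,415,215));b=(s,*T6(161,98,176,170));c=(w,*T(259.7,320))
print(tri([a,b,c]),tri([a,c]),tri([b,c]))
print('pad',pix(w,.004,195,228),'large corners z.034',[pix(w,.034,*T(*p))[:2] for p in [(40,60),(388,25),(92,540),(418,510),(440,480)]])
print('medium top z.066',[pix(w,.066,*T(*p))[:2] for p in [(55,95),(388,35),(440,480),(92,540),(418,510)]])
o=arm.get_obs();print(o['tcp_pos'],o['orientation'])
E
```

```text
[ 0.6017 -0.3285]
(np.float64(0.04340904107779999), np.float64(-0.16588103428001252)) (np.float64(0.04340481722576859), np.float64(-0.1606377964788892)) (np.float64(0.06082802040128906), np.float64(1.4027531300146336)) (np.float64(0.060600450853106724), np.float64(1.4026654650192483))
(array([ 0.6014, -0.3291,  0.0891]), np.float64(0.0014080305920527642)) (array([ 0.6015, -0.3296,  0.0859]), np.float64(0.0012160256358062951)) (array([ 0.6021, -0.3284,  0.0901]), np.float64(0.0004828213787315965))
pad [ 0.4353 -0.3317  0.004 ] large corners z.034 [array([ 0.5721, -0.277 ]), array([ 0.6405, -0.2857]), array([ 0.5599, -0.3751]), array([ 0.6279, -0.3839]), array([ 0.6336, -0.3786])]
medium top z.066 [array([ 0.5748, -0.2833]), array([ 0.6361, -0.2864]), array([ 0.6301, -0.37  ]), array([ 0.5623, -0.3668]), array([ 0.6249, -0.3749])]
[ 0.5728 -0.3415  0.2452] [-3.1411 -0.0004  1.3428]
```

>>> {"fn": "step_arm", "kwargs": {"motion": [[[1.0,0.4,0,0,0,0.031,9.3],[1.0,0.4,-1,0,0,0.031,9.3],[0.9,0.5,-2.0,0,0,0,9.3],[0,0,-2.5,0,0,0,9.3],[0,0,-2.5,0,0,0,9.3],[0,0,-2.5,0,0,0,9.3],[0,0,-1.5,0,0,0,9.3],[0,0,0,0,0,0,9.3]]]}}

```text
clock: 2.15
tcp_pos: [0.5981, -0.3291, 0.1213]
orientation: [-3.135, -0.003, 1.402]
force: [-0.5, 0.3, -0.4]
opening: 0.093
finger_force: 0.0
```

```bash
python3 - <<'E'
from h import *
s=snap('wrist','w2.png'); o=arm.get_obs(); print(o['tcp_pos'],o['orientation'],o['force'])
print(proj(s,o['tcp_pos']))
E
```

```text
[ 0.59906806 -0.32966798  0.12383109] [-3.13822769e+00 -1.44590031e-03  1.40160136e+00] [ 0.64681645 -0.81655693 -0.0981809 ]
(np.float64(320.5688783267093), np.float64(287.79689895565343))
```

>>> {"fn": "step_arm", "kwargs": {"motion": [[[0.25,0.1,-1.0,0,0,0,9.3],[0,0,-1.4,0,0,0,9.3],[0,0,-1.4,0,0,0,9.3],[0,0,0,0,0,0,9.3],[0,0,0,0,0,0,6.0],[0,0,0,0,0,0,3.0],[0,0,0,0,0,0,3.0],[0,0,0,0,0,0,3.0]]], "force": 15}}

```text
clock: 2.87
tcp_pos: [0.6028, -0.3292, 0.0887]
orientation: [3.141, 0.0, 1.401]
force: [-0.2, -0.5, 0.2]
opening: 0.0709
finger_force: 0.0
```

>>> {"fn": "step_arm", "kwargs": {"motion": [[[0,0,0,0,0,0,3.0],[0,0,0,0,0,0,3.0],[0,0,0,0,0,0,3.0],[0,0,0,0,0,0,3.0],[0,0,0,0,0,0,3.0],[0,0,0,0,0,0,3.0],[0,0,0,0,0,0,3.0],[0,0,0,0,0,0,3.0]]]}}

```text
clock: 3.53
tcp_pos: [0.6025, -0.329, 0.0879]
orientation: [-3.142, -0.0, 1.401]
force: [0.7, -0.2, 0.2]
opening: 0.0298
finger_force: 0.0
```

The fingers closed to 30 mm without any contact, so I need to look.

```bash
python3 - <<'E'
from h import *
w=snap('wrist'); s=snap('scene')
a=w['frame'][130:400,160:480]; a=cv2.resize(a,(400,338)); b=cv2.resize(s['frame'][110:262,110:290],(400,338),interpolation=cv2.INTER_CUBIC)
cv2.imwrite('pics/k1.png',np.hstack([a,b]))
E
```

```text
(no output)
```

View pics/k1.png

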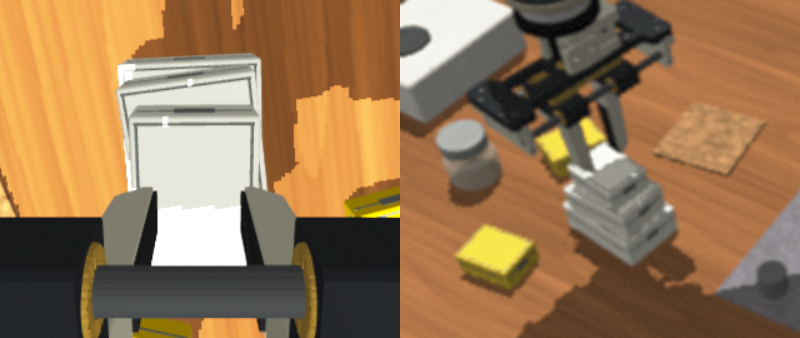

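```bash
python3 - <<'E'
from h import *
from scipy.spatial.transform import Rotation as Ro
w=load('wrist'); o=arm.get_obs(); print(o['tcp_pos'],o['orientation'],o['opening'],o['finger_force'],o['force'],arm.tip_reach,w['fx'])
M=Ro.from_euler('xyz',o['orientation']).as_matrix()
k=lambda X:[round((a-b)*1.25,1) for a,b in zip(proj(w,X),(160,130))]
for d in (-.002,.017):
    for y in (-.015,.015,-.025,.025): print(d,y,k(o['tcp_pos']+M@[0,y,d]))
c=np.array([.6017,-.3287,0]);a=-.166;Rz=Ro.from_euler('z',a).as_matrix()
for z in (.06,.07,.08,.092): print(z,[k(c+Rz@[x,.033,0]+[0,0,z]) for x in (-.025,.025)])
E
```

```text
[ 0.60251957 -0.32902978  0.08793231] [-3.14157944e+00 -2.79499017e-06  1.40129400e+00] 0.03012608626400969 0.0 [ 0.9286471  -0.2818617  -0.33279568] 0.017 390.2426207758893
-0.002 -0.015 [np.float64(160.5), np.float64(195.9)]
-0.002 0.015 [np.float64(235.8), np.float64(195.9)]
-0.002 -0.025 [np.float64(135.4), np.float64(195.9)]
-0.002 0.025 [np.float64(260.9), np.float64(195.9)]
0.017 -0.015 [np.float64(163.8), np.float64(180.4)]
0.017 0.015 [np.float64(232.6), np.float64(180.3)]
0.017 -0.025 [np.float64(140.8), np.float64(180.4)]
0.017 0.025 [np.float64(255.5), np.float64(180.3)]
0.06 [[np.float64(139.2), np.float64(101.0)], [np.float64(252.7), np.float64(100.6)]]
0.07 [[np.float64(136.4), np.float64(105.0)], [np.float64(255.2), np.float64(104.6)]]
0.08 [[np.float64(133.4), np.float64(109.5)], [np.float64(258.0), np.float64(109.0)]]
0.092 [[np.float64(129.3), np.float64(115.4)], [np.float64(261.8), np.float64(114.9)]]
```

```bash
python3 - <<'E'
from h import *
w=snap('wrist'); s=snap('scene'); t=snap('top')
r=lambda f,x,y,w_,h,W,H: cv2.resize(f[y:y+h,x:x+w_],(W,H),interpolation=cv2.INTER_CUBIC)
A=r(w['frame'],250,160,140,105,400,300);B=r(s['frame'],160,150,100,75,400,300);C=r(t['frame'],405,205,80,60,400,300)
o=arm.get_obs()
from scipy.spatial.transform import Rotation as Ro
M=Ro.from_euler('xyz',o['orientation']).as_matrix()
for y in (-.015,.015):
    for d in (.017,):
        X=o['tcp_pos']+M@[0,y,d]
        for im,c,x0,y0,k in ((A,w,250,160,400/140),(B,s,160,150,4),(C,t,405,205,5)):
            u,v=proj(c,X);cv2.circle(im,(int((u-x0)*k),int((v-y0)*k)),4,(0,0,255),1)
cv2.imwrite('pics/k2.png',np.vstack([np.hstack([A,B]),np.hstack([C,C*0])]))
E
```

```text
(no output)
```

View pics/k2.png

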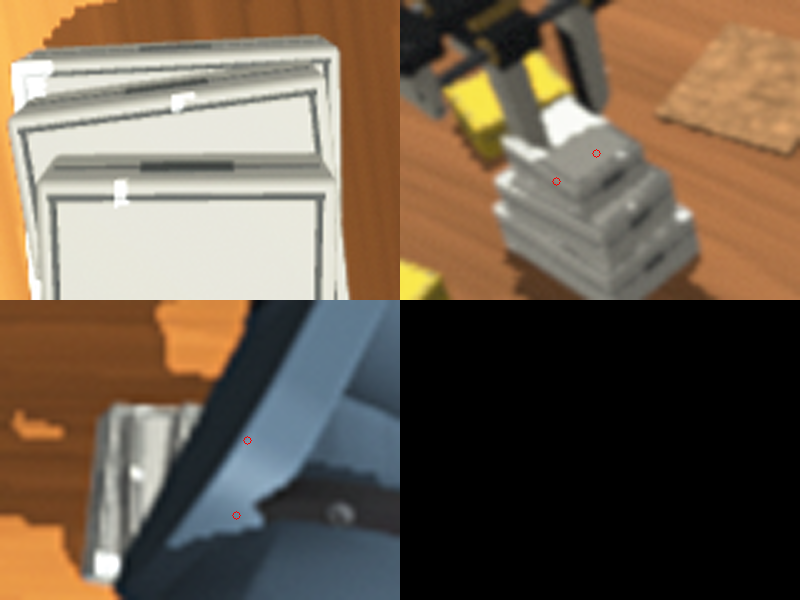

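```bash
python3 - <<'E'
from h import *
w=load('wrist');s=load('scene')
print(tri([(s,196,186),(w,354.4,282)]),tri([(s,210,177),(w,285.6,282)]))
print('lid +y corners', tri([(w,250+335*.35,160+180*.35),(s,160+245/4,150+150/4)]))
E
```

```text
(array([ 0.62084531, -0.3246519 ,  0.10678345]), np.float64(0.0022917582164295857)) (array([ 0.58903167, -0.3138744 ,  0.11378581]), np.float64(0.0030573609193257395))
lid +y corners (array([ 0.616679  , -0.27816492,  0.12351737]), np.float64(0.02630691727369503))
```

>>> {"fn": "step_arm", "kwargs": {"motion": [[[0,0,-0.1,0,0,0,3.0],[0,0,-0.1,0,0,0,3.0],[0,0,-0.1,0,0,0,3.0],[0,0,-0.1,0,0,0,3.0],[0,0,0,0,0,0,3.0],[0,0,0,0,0,0,3.0],[0,0,0,0,0,0,3.0],[0,0,0,0,0,0,3.0]]]}}

```text
clock: 4.45
tcp_pos: [0.6026, -0.329, 0.084]
orientation: [3.142, 0.0, 1.401]
force: [-0.4, 0.5, 0.1]
opening: 0.0302
finger_force: 0.0
```

>>> {"fn": "step_arm", "kwargs": {"motion": [[[0,0,-0.1,0,0,0,3.0],[0,0,-0.1,0,0,0,3.0],[0,0,-0.1,0,0,0,3.0],[0,0,-0.1,0,0,0,3.0],[0,0,-0.1,0,0,0,3.0],[0,0,0,0,0,0,3.0],[0,0,0,0,0,0,3.0],[0,0,0,0,0,0,3.0]]]}}

```text
clock: 5.12
tcp_pos: [0.6025, -0.329, 0.079]
orientation: [3.142, 0.0, 1.401]
force: [0.0, 0.6, 1.2]
opening: 0.0301
finger_force: 0.0
```

>>> {"fn": "step_arm", "kwargs": {"motion": [[[0,0,-0.05,0,0,0,3.0],[0,0,-0.05,0,0,0,3.0],[0,0,-0.05,0,0,0,3.0],[0,0,-0.05,0,0,0,3.0],[0,0,0,0,0,0,3.0],[0,0,0,0,0,0,3.0],[0,0,0,0,0,0,3.0],[0,0,0,0,0,0,3.0]]]}}

```text
clock: 5.78
tcp_pos: [0.6026, -0.329, 0.077]
orientation: [3.142, 0.0, 1.401]
force: [-0.1, 1.0, 0.2]
opening: 0.0299
finger_force: 0.0
```

Pictures and touch agree that the real fingertips end about 2 cm behind the TCP, not 17 mm ahead of it as stated. I'll open and go lower, which is clear of the lower boxes sideways.

>>> {"fn": "step_arm", "kwargs": {"motion": [[[0,0,1,0,0,0,9.3],[0,0,0,0,0,0,9.3],[0,0,0,0,0,0,9.3],[0,0,0,0,0,0,9.3],[0,0,0,0,0,0,9.3],[0,0,0,0,0,0,9.3],[0,0,0,0,0,0,9.3],[0,0,0,0,0,0,9.3]]]}}

```text
clock: 6.45
tcp_pos: [0.6025, -0.329, 0.0868]
orientation: [-3.141, -0.0, 1.401]
force: [-0.1, -0.1, 0.4]
opening: 0.0789
finger_force: 0.0
```

>>> {"fn": "step_arm", "kwargs": {"motion": [[[0,0,-0.8,0,0,0,9.3],[0,0,-0.8,0,0,0,9.3],[0,0,-0.8,0,0,0,9.3],[0,0,-0.8,0,0,0,9.3],[0,0,0,0,0,0,9.3],[0,0,0,0,0,0,7.0],[0,0,0,0,0,0,4.4],[0,0,0,0,0,0,4.4]]]}}

```text
clock: 7.12
tcp_pos: [0.6028, -0.3292, 0.0554]
orientation: [3.141, 0.0, 1.401]
force: [0.2, 0.3, 0.6]
opening: 0.0777
finger_force: 0.0
```

>>> {"fn": "step_arm", "kwargs": {"motion": [[[0,0,0,0,0,0,4.4],[0,0,0,0,0,0,4.4],[0,0,0,0,0,0,4.4],[0,0,0,0,0,0,4.4],[0,0,0,0,0,0,4.4],[0,0,0,0,0,0,4.4],[0,0,0,0,0,0,4.4],[0,0,0,0,0,0,4.4]]]}}

```text
clock: 7.78
tcp_pos: [0.6025, -0.329, 0.0551]
orientation: [-3.142, -0.0, 1.401]
force: [-1.0, 0.4, 1.8]
opening: 0.0499
finger_force: 15.0
```

>>> {"fn": "step_arm", "kwargs": {"motion": [[[0,0,0.5,0,0,0,4.4],[0,0,1.5,0,0,0,4.4],[0,0,2,0,0,0,4.4],[-2,0,1,0,0,0,4.4],[-3,-0.1,0,0,0,0,4.4],[-3,-0.1,0,0,0,0,4.4],[-3,-0.1,0,0,0,0,4.4],[-2,-0.1,0,0,0,0,4.4]]]}}

```text
clock: 8.45
tcp_pos: [0.4703, -0.3327, 0.1051]
orientation: [-3.141, -0.0, 1.401]
force: [-0.0, 0.6, -0.9]
opening: 0.05
finger_force: 15.0
```

>>> {"fn": "step_arm", "kwargs": {"motion": [[[-2,-0.1,0,0,0,0,4.4],[-1.8,0,-1,0,0,0,4.4],[0,0,-2,0,0,0,4.4],[0,0,-2,0,0,0,4.4],[0,0,-2,0,0,0,4.4],[0,0,-1.5,0,0,0,4.4],[0,0,0,0,0,0,4.4],[0,0,0,0,0,0,4.4]]]}}

```text
clock: 9.12
tcp_pos: [0.4344, -0.3339, 0.0199]
orientation: [-3.141, -0.001, 1.401]
force: [1.4, -0.4, -0.1]
opening: 0.05
finger_force: 15.0
```

```bash
python3 - <<'E'
from h import *
w=snap('wrist'); s=snap('scene'); o=arm.get_obs(); print(o['tcp_pos'],o['opening'],o['finger_force'],o['force'])
a=cv2.resize(w['frame'][90:400,140:500],(400,344)); b=cv2.resize(s['frame'][110:262,150:330],(400,344),interpolation=cv2.INTER_CUBIC)
cv2.imwrite('pics/k3.png',np.hstack([a,b]))
E
```

```text
[ 0.43509932 -0.33449044  0.02105586] 0.04950199711096922 14.999851137399673 [-0.00143186 -0.81679191 -1.11754738]
```

View pics/k3.png

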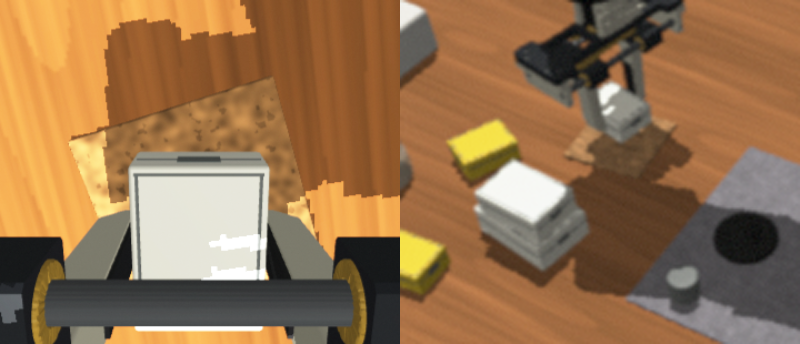

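The small box is held upright over the pad, and the middle box is still in place on the largest. I'll lower and release.

>>> {"fn": "step_arm", "kwargs": {"motion": [[[0,0,-1,0,0,0,4.4],[0,0,-0.8,0,0,0,4.4],[0,0,-0.4,0,0,0,4.4],[0,0,-0.2,0,0,0,4.4],[0,0,-0.2,0,0,0,4.4],[0,0,0,0,0,0,4.4],[0,0,0,0,0,0,4.4],[0,0,0,0,0,0,4.4]]]}}

```text
clock: 9.88
tcp_pos: [0.4347, -0.3341, -0.0059]
orientation: [3.141, 0.0, 1.401]
force: [0.2, -0.4, 0.0]
opening: 0.0502
finger_force: 15.0
```

>>> {"fn": "step_arm", "kwargs": {"motion": [[[0,0,-0.1,0,0,0,4.4],[0,0,0,0,0,0,4.4],[0,0,0,0,0,0,5.5],[0,0,0,0,0,0,9.3],[0,0,0,0,0,0,9.3],[0,0,0,0,0,0,9.3],[0,0,0,0,0,0,9.3],[0,0,0,0,0,0,9.3]]]}}

```text
clock: 10.55
tcp_pos: [0.4346, -0.334, -0.007]
orientation: [3.142, 0.0, 1.401]
force: [-0.4, -0.3, -0.1]
opening: 0.0837
finger_force: 0.0
```

>>> {"fn": "step_arm", "kwargs": {"motion": [[[0,0,0,0,0,0,9.3],[0,0,0,0,0,0,9.3],[0,0,0,0,0,0,9.3],[0,0,1,0,0,0,9.3],[0,0,2,0,0,0,9.3],[0,0,3,0,0,0,9.3],[0,0,3,0,0,0,9.3],[0,0,3,0,0,0,9.3]]]}}

```text
clock: 11.22
tcp_pos: [0.4343, -0.3338, 0.1149]
orientation: [3.142, 0.0, 1.401]
force: [0.5, -0.4, -0.4]
opening: 0.0929
finger_force: 0.0
```

>>> {"fn": "step_arm", "kwargs": {"motion": [[[3,0.1,2,0,0,0,9.3],[3,0.1,2,0,0,0.02,9.3],[3,0.1,1,0,0,0.02,9.3],[3,0.1,0,0,0,0.02,9.3],[2,0.1,0,0,0,0.02,9.3],[0,0,0,0,0,0.02,9.3],[0,0,0,0,0,0.01,9.3],[0,0,0,0,0,0,9.3]]]}}

```text
clock: 11.88
tcp_pos: [0.5738, -0.329, 0.1631]
orientation: [-3.141, -0.0, 1.512]
force: [-0.2, 0.6, 0.8]
opening: 0.0932
finger_force: 0.0
```

```bash
python3 - <<'E'
from h import *
w=snap('wrist'); t=snap('top'); o=arm.get_obs(); print(o['tcp_pos'],o['orientation'])
c=proj(w,[.6025,-.3267,.066]); d=proj(w,[.4345,-.334,.03]);print(c,d,proj(w,[.6,-.33,.034]))
x=int(c[0])-65;y=max(int(c[1])-60,0); print('crop org',x,y)
a=cv2.resize(w['frame'][y:y+120,x:x+130],(650,600),interpolation=cv2.INTER_CUBIC)
cv2.imwrite('pics/w4.png',a); cv2.imwrite('pics/w4full.png',w['frame'])
E
```

```text
[ 0.57365842 -0.32920947  0.16328484] [-3.14139742e+00 -3.24737299e-05  1.51014760e+00]
(np.float64(356.9728830777905), np.float64(233.94721126201333)) (np.float64(153.73815715436442), np.float64(244.2024811953834)) (np.float64(350.3988103804381), np.float64(229.22918872447028))
crop org 291 173
```

View pics/w4.png

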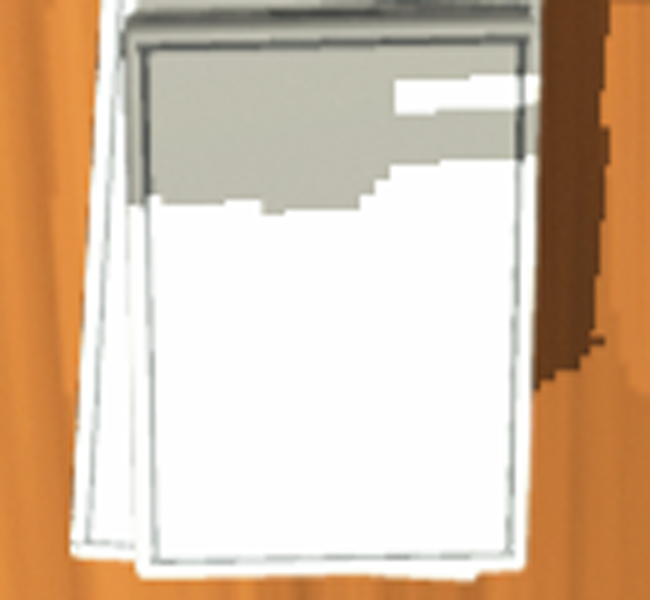

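The medium lid's inner outline corners in this crop are about (143,45), (522,38), (155,562) and (513,553).

```bash
python3 - <<'E'
from h import *
np.set_printoptions(precision=4,suppress=True)
w=load('wrist')
T=lambda x,y:((x+.5)/5-.5+291,(y+.5)/5-.5+173)
for L in ([(143,45),(522,38),(513,553),(155,562)],[(126,30),(540,22),(523,570),(140,577)]):
    P=np.array([pix(w,.066,*T(*p))[:2] for p in L])
    e=lambda a,b:(round(np.linalg.norm(P[a]-P[b]),4),round(np.arctan2(*(P[b]-P[a])[::-1]),3))
    print(P.mean(0),e(0,1),e(3,2),e(3,0),e(2,1))
E
```

```text
[ 0.6027 -0.3269] (np.float64(0.0543), np.float64(-0.041)) (np.float64(0.0549), np.float64(-0.032)) (np.float64(0.0787), np.float64(1.535)) (np.float64(0.0783), np.float64(1.542))
[ 0.6025 -0.3271] (np.float64(0.0592), np.float64(-0.04)) (np.float64(0.0588), np.float64(-0.04)) (np.float64(0.0833), np.float64(1.536)) (np.float64(0.0833), np.float64(1.531))
```

>>> {"fn": "step_arm", "kwargs": {"motion": [[[1.4,0.1,0,0,0,0.012,9.3],[1.5,0.1,-1,0,0,0.012,9.3],[0,0,-2.5,0,0,0,9.3],[0,0,-2.5,0,0,0,9.3],[0,0,-2.5,0,0,0,9.3],[0,0,-2,0,0,0,9.3],[0,0,0,0,0,0,9.3],[0,0,0,0,0,0,9.3]]]}}

```text
clock: 12.65
tcp_pos: [0.6028, -0.3271, 0.0579]
orientation: [-3.14, -0.001, 1.534]
force: [-0.8, -0.1, 0.2]
opening: 0.0931
finger_force: 0.0
```

>>> {"fn": "step_arm", "kwargs": {"motion": [[[0,0,-1.5,0,0,0,9.3],[0,0,-1.2,0,0,0,9.3],[0,0,-0.5,0,0,0,9.3],[0,0,0,0,0,0,9.3],[0,0,0,0,0,0,9.3],[0,0,0,0,0,0,7.5],[0,0,0,0,0,0,5.4],[0,0,0,0,0,0,5.4]]], "force": 20}}

```text
clock: 13.32
tcp_pos: [0.6038, -0.3272, 0.0265]
orientation: [3.141, 0.0, 1.535]
force: [0.5, 0.8, 0.5]
opening: 0.0775
finger_force: 0.0
```

>>> {"fn": "step_arm", "kwargs": {"motion": [[[0,0,0,0,0,0,5.4],[0,0,0,0,0,0,5.4],[0,0,0,0,0,0,5.4],[0,0,0,0,0,0,5.4],[0,0,0,0,0,0,5.4],[0,0,0,0,0,0,5.4],[0,0,0,0,0,0,5.4],[0,0,0,0,0,0,5.4]]]}}

```text
clock: 13.98
tcp_pos: [0.6034, -0.327, 0.0261]
orientation: [-3.141, -0.0, 1.535]
force: [-2.8, 1.3, 5.1]
opening: 0.06
finger_force: 20.0
```

>>> {"fn": "step_arm", "kwargs": {"motion": [[[0,0,0.5,0,0,0,5.4],[0,0,1.5,0,0,0,5.4],[0,0,2,0,0,0,5.4],[0,0,1.5,0,0,0,5.4],[-0.5,1.5,0.5,0,0,0,5.4],[-1,3,0,0,0,0.01,5.4],[-1,3,0,0,0,0.01,5.4],[-1,3,0,0,0,0.01,5.4]]]}}

```text
clock: 14.65
tcp_pos: [0.5682, -0.2211, 0.087]
orientation: [3.14, 0.0, 1.565]
force: [-0.3, 0.6, -2.3]
opening: 0.06
finger_force: 20.0
```

>>> {"fn": "step_arm", "kwargs": {"motion": [[[-1,3,0,0,0,0.01,5.4],[-1,3,0,0,0,0.01,5.4],[-1,3,0,0,0,0.01,5.4],[-1,3,0,0,0,0.013,5.4],[-1,3,0,0,0,0,5.4],[-1,3,0,0,0,0,5.4],[-1,2,0,0,0,0,5.4],[0,0,0,0,0,0,5.4]]]}}

```text
clock: 15.32
tcp_pos: [0.4971, -0.019, 0.0868]
orientation: [-3.141, -0.001, 1.611]
force: [-0.3, -0.2, -1.4]
opening: 0.0598
finger_force: 20.0
```

```bash
python3 - <<'E'
from h import *
w=snap('wrist','w5.png'); s=snap('scene'); o=arm.get_obs(); print(o['tcp_pos'],o['orientation'],o['opening'],o['finger_force'])
E
```

```text
[ 0.49905202 -0.0215901   0.08692297] [3.13992801e+00 3.06241021e-04 1.60978485e+00] 0.05980992734651027 19.999342560768127
```

>>> {"fn": "step_arm", "kwargs": {"motion": [[[-0.5,1.7,0,0,0,0,5.4],[-0.5,1.7,0,0,0,0,5.4],[0,0,-2,0,0,0,5.4],[0,0,-2.5,0,0,0,5.4],[0,0,-2,0,0,0,5.4],[0,0,-1,0,0,0,5.4],[0,0,0,0,0,0,5.4],[0,0,0,0,0,0,5.4]]]}}

```text
clock: 16.08
tcp_pos: [0.4891, 0.0114, 0.0113]
orientation: [3.141, 0.0, 1.608]
force: [-0.9, 1.0, -1.3]
opening: 0.0602
finger_force: 20.0
```

>>> {"fn": "step_arm", "kwargs": {"motion": [[[0,0,-0.6,0,0,0,5.4],[0,0,-0.6,0,0,0,5.4],[0,0,-0.3,0,0,0,5.4],[0,0,-0.1,0,0,0,5.4],[0,0,0,0,0,0,5.4],[0,0,0,0,0,0,5.4],[0,0,0,0,0,0,5.4],[0,0,0,0,0,0,5.4]]]}}

```text
clock: 16.75
tcp_pos: [0.4887, 0.012, -0.0049]
orientation: [3.141, 0.0, 1.608]
force: [-0.0, 0.2, -1.9]
opening: 0.0595
finger_force: 20.0
```

>>> {"fn": "step_arm", "kwargs": {"motion": [[[0,0,-0.1,0,0,0,5.4],[0,0,0,0,0,0,5.4],[0,0,0,0,0,0,6.5],[0,0,0,0,0,0,9.3],[0,0,0,0,0,0,9.3],[0,0,0,0,0,0,9.3],[0,0,0,0,0,0,9.3],[0,0,0,0,0,0,9.3]]]}}

```text
clock: 17.42
tcp_pos: [0.4885, 0.012, -0.0061]
orientation: [3.142, 0.0, 1.608]
force: [0.3, 0.1, -0.1]
opening: 0.0916
finger_force: 0.0
```

>>> {"fn": "step_arm", "kwargs": {"motion": [[[0,0,0,0,0,0,9.3],[0,0,0,0,0,0,9.3],[0,0,1,0,0,0,9.3],[0,0,2,0,0,0,9.3],[0,0,3,0,0,0,9.3],[0,0,3,0,0,0,9.3],[0,0,3,0,0,0,9.3],[0,0,3,0,0,0,9.3]]]}}

```text
clock: 18.08
tcp_pos: [0.4882, 0.012, 0.1462]
orientation: [3.141, 0.0, 1.608]
force: [0.1, -0.2, -0.1]
opening: 0.0931
finger_force: 0.0
```

>>> {"fn": "step_arm", "kwargs": {"motion": [[[-0.37,2.0,0,0,0,-0.088,9.3],[-0.37,2.0,0,0,0,-0.088,9.3],[-0.37,2.0,0,0,0,-0.088,9.3],[-0.37,2.0,0,0,0,-0.088,9.3],[-0.37,2.0,0,0,0,-0.088,9.3],[-0.37,2.0,0,0,0,-0.088,9.3],[-0.37,2.0,0,0,0,-0.088,9.3],[-0.37,2.0,0,0,0,-0.088,9.3]]]}}

```text
clock: 18.75
tcp_pos: [0.4585, 0.1729, 0.1447]
orientation: [3.141, -0.0, 0.9]
force: [0.4, 0.2, 0.7]
opening: 0.0931
finger_force: 0.0
```

>>> {"fn": "step_arm", "kwargs": {"motion": [[[-0.37,2.0,0,0,0,-0.1,9.3],[-0.37,2.0,0,0,0,-0.1,9.3],[-0.37,2.0,0,0,0,-0.1,9.3],[-0.37,2.0,0,0,0,-0.1,9.3],[-0.37,2.0,0,0,0,-0.1,9.3],[-0.37,2.0,0,0,0,-0.1,9.3],[-0.37,2.0,0,0,0,-0.1,9.3],[0,0,0,0,0,0,9.3]]]}}

```text
clock: 19.42
tcp_pos: [0.4324, 0.3144, 0.1447]
orientation: [-3.141, -0.001, 0.2]
force: [0.9, -0.8, 0.0]
opening: 0.0928
finger_force: 0.0
```

```bash
python3 - <<'E'
from h import *
w=snap('wrist','w6full.png'); t=snap('top','top6.png'); o=arm.get_obs(); print(o['tcp_pos'],o['orientation'],o['opening'])
c=proj(w,[.429,.342,.022]);print(c,proj(t,[.4888,.012,.034]))
x=int(c[0])-60;y=max(int(c[1])-60,0);print(x,y)
a=cv2.resize(w['frame'][y:y+120,x:x+120],(480,480),interpolation=cv2.INTER_CUBIC)
b=cv2.resize(t['frame'][230:370,240:320],(320,480)[:2],interpolation=cv2.INTER_CUBIC) if 0 else cv2.resize(t['frame'][225:345,240:320],(320,480),interpolation=cv2.INTER_CUBIC)
cv2.imwrite('pics/w6.png',np.hstack([a,b]))
E
```

```text
[0.43278654 0.31201558 0.14434204] [ 3.14145087e+00 -1.24892618e-04  2.07945918e-01] 0.093050390840461
(np.float64(285.4133730164063), np.float64(228.40597847349062)) (np.float64(279.1460163426119), np.float64(298.0664237743365))
225 168
```

View pics/w6.png

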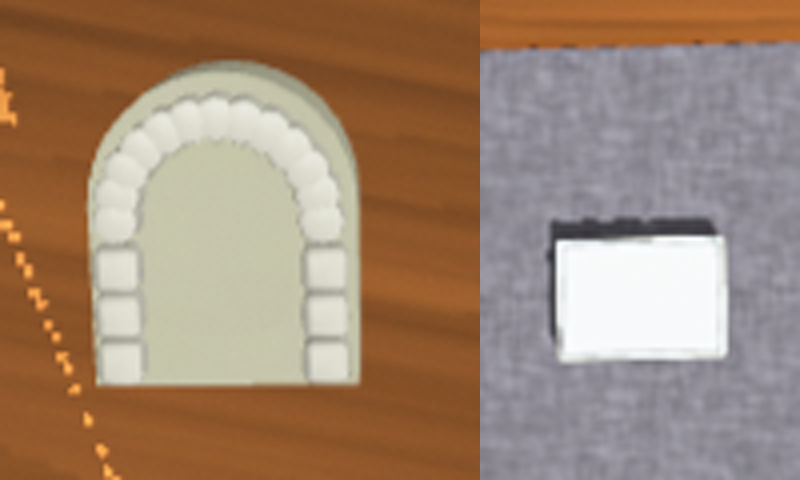

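The cast stands teeth-up, with its flat back corners at crop (96,384) and (360,384) and its front at (235,68). The medium box is square on the mat.

```bash
python3 - <<'E'
from h import *
np.set_printoptions(precision=4,suppress=True)
w=load('wrist');t=load('top')
T=lambda x,y:((x+.5)/4-.5+225,(y+.5)/4-.5+168)
P=np.array([pix(w,.022,*T(*p))[:2] for p in [(96,384),(360,384),(90,190),(360,190),(230,70)]])
print(P); y=P[0]-P[1];print('len',np.linalg.norm(y),'yaw',np.arctan2(-y[0],y[1]),'side yaws',[np.arctan2(*(P[b]-P[a])[::-1]) for a,b in((0,2),(1,3))])
m=(P[0]+P[1])/2;a=np.arctan2(-y[0],y[1]);x=np.array([np.cos(a),np.sin(a)]);print('origin',m+.032*x,'depth',(P[4]-m)@x)
print('two-view height of back-right corner',tri([(w,*T(360,384)),(load('top'),131.4,340)]))
print('medium',pix(t,.034,280,299.3))
print(arm.get_obs()['tcp_pos'],arm.get_obs()['orientation'])
E
```

```text
[[0.3937 0.3664]
 [0.4046 0.3131]
 [0.4336 0.3739]
 [0.4443 0.3211]
 [0.4626 0.3507]]
len 0.05443221505919984 yaw 0.20041213503474206 side yaws [np.float64(0.18526434191728755), np.float64(0.19758817474359186)]
origin [0.4305 0.3461] depth 0.06438333243367414
two-view height of back-right corner (array([0.4017, 0.3124, 0.0118]), np.float64(0.0005552874680565038))
medium [0.4864 0.0103 0.034 ]
[0.4328 0.312  0.1443] [ 3.1415 -0.0001  0.2079]
```

>>> {"fn": "step_arm", "kwargs": {"motion": [[[-0.3,1.7,0,0,0,-0.01,9.3],[-0.3,1.6,0,0,0,0,9.3],[0,0,-2.5,0,0,0,9.3],[0,0,-2.5,0,0,0,9.3],[0,0,-2.5,0,0,0,9.3],[0,0,-2.5,0,0,0,9.3],[0,0,-1.5,0,0,0,9.3],[0,0,0,0,0,0,9.3]]]}}

```text
clock: 20.18
tcp_pos: [0.4258, 0.3429, 0.0264]
orientation: [3.14, 0.005, 0.196]
force: [-0.7, -0.0, 0.1]
opening: 0.0928
finger_force: 0.0
```

>>> {"fn": "step_arm", "kwargs": {"motion": [[[0,0,0,0,0,0,9.3],[0,0,0,0,0,0,9.3],[0,0,0,0,0,0,9.3],[0,0,0,0,0,0,9.3],[0,0,0,0,0,0,9.3],[0,0,0,0,0,0,9.3],[0,0,0,0,0,0,9.3],[0,0,0,0,0,0,9.3]]]}}

```text
clock: 20.85
tcp_pos: [0.427, 0.345, 0.029]
orientation: [-3.142, -0.0, 0.194]
force: [0.3, -0.2, -0.1]
opening: 0.093
finger_force: 0.0
```

Now on to the grasp height, with TCP at about -0.013.

>>> {"fn": "step_arm", "kwargs": {"motion": [[[0,0,-1.5,0,0,0,9.3],[0,0,-1.5,0,0,0,9.3],[0,0,-0.8,0,0,0,9.3],[0,0,-0.4,0,0,0,9.3],[0,0,0,0,0,0,9.3],[0,0,0,0,0,0,7.5],[0,0,0,0,0,0,4.8],[0,0,0,0,0,0,4.8]]], "force": 15}}

```text
clock: 21.52
tcp_pos: [0.4274, 0.3452, -0.0124]
orientation: [-3.141, -0.001, 0.194]
force: [-0.2, -0.5, 0.2]
opening: 0.0773
finger_force: 0.0
```

>>> {"fn": "step_arm", "kwargs": {"motion": [[[0,0,0,0,0,0,4.8],[0,0,0,0,0,0,4.8],[0,0,0,0,0,0,4.8],[0,0,0,0,0,0,4.8],[0,0,0,0,0,0,4.8],[0,0,0,0,0,0,4.8],[0,0,0,0,0,0,4.8],[0,0,0,0,0,0,4.8]]]}}

```text
clock: 22.18
tcp_pos: [0.4271, 0.345, -0.0129]
orientation: [-3.142, -0.0, 0.194]
force: [-0.8, -0.0, 4.0]
opening: 0.0535
finger_force: 15.0
```

>>> {"fn": "step_arm", "kwargs": {"motion": [[[0,0,0.5,0,0,0,4.8],[0,0,1.5,0,0,0,4.8],[0,0,2.5,0,0,0,4.8],[0,0,2.5,0,0,0,4.8],[0.5,-1.3,1,0,0,0,4.8],[1,-2.4,0,0,0,-0.02,4.8],[1,-2.4,0,0,0,-0.02,4.8],[1,-2.4,0,0,0,-0.02,4.8]]]}}

```text
clock: 22.85
tcp_pos: [0.4621, 0.2584, 0.0668]
orientation: [3.141, 0.0, 0.134]
force: [0.4, 0.3, -1.9]
opening: 0.0541
finger_force: 15.0
```

>>> {"fn": "step_arm", "kwargs": {"motion": [[[1.2,-2.7,0,0,0,-0.02,4.8],[1.2,-2.7,0,0,0,-0.02,4.8],[1.2,-2.7,0,0,0,-0.02,4.8],[1.2,-2.7,0,0,0,-0.02,4.8],[1.2,-2.7,0,0,0,-0.02,4.8],[1.2,-2.7,0,0,0,0,4.8],[1.2,-2.7,0,0,0,0,4.8],[0,0,0,0,0,0,4.8]]]}}

```text
clock: 23.52
tcp_pos: [0.5475, 0.0664, 0.0666]
orientation: [3.141, -0.001, 0.031]
force: [0.3, -0.2, -1.7]
opening: 0.0537
finger_force: 15.0
```

>>> {"fn": "step_arm", "kwargs": {"motion": [[[1.0,-2.7,0,0,0,0,4.8],[1.0,-2.8,0,0,0,0,4.8],[0,0,-0.5,0,0,0,4.8],[0,0,-0.5,0,0,0,4.8],[0,0,0,0,0,0,4.8],[0,0,0,0,0,0,4.8],[0,0,0,0,0,0,4.8],[0,0,0,0,0,0,4.8]]]}}

```text
clock: 24.18
tcp_pos: [0.5658, 0.0167, 0.057]
orientation: [-3.142, 0.0, 0.035]
force: [-0.1, -0.5, -2.3]
opening: 0.0538
finger_force: 15.0
```

>>> {"fn": "step_arm", "kwargs": {"motion": [[[0.1,-0.2,-1,0,0,0,4.8],[0,0,-2,0,0,0,4.8],[0,0,-1.5,0,0,0,4.8],[0,0,-1,0,0,0,4.8],[0,0,-0.7,0,0,0,4.8],[0,0,-0.4,0,0,0,4.8],[0,0,-0.1,0,0,0,4.8],[0,0,0,0,0,0,4.8]]]}}

```text
clock: 24.85
tcp_pos: [0.5673, 0.014, -0.0099]
orientation: [3.142, -0.0, 0.034]
force: [0.6, 0.2, -1.3]
opening: 0.0538
finger_force: 15.0
```

>>> {"fn": "step_arm", "kwargs": {"motion": [[[0,0,0,0,0,0,4.8],[0,0,0,0,0,0,4.8],[0,0,0,0,0,0,4.8],[0,0,0,0,0,0,4.8],[0,0,0,0,0,0,4.8],[0,0,0,0,0,0,4.8],[0,0,0,0,0,0,4.8],[0,0,0,0,0,0,4.8]]]}}

```text
clock: 25.52
tcp_pos: [0.567, 0.014, -0.0101]
orientation: [-3.142, 0.0, 0.034]
force: [-0.7, -0.4, -1.7]
opening: 0.0538
finger_force: 15.0
```

>>> {"fn": "step_arm", "kwargs": {"motion": [[[0,0,-0.1,0,0,0,4.8],[0,0,0,0,0,0,5.8],[0,0,0,0,0,0,9.3],[0,0,0,0,0,0,9.3],[0,0,0,0,0,0,9.3],[0,0,0,0,0,0,9.3],[0,0,0,0,0,0,9.3],[0,0,0,0,0,0,9.3]]]}}

```text
clock: 26.18
tcp_pos: [0.567, 0.014, -0.011]
orientation: [-3.142, -0.0, 0.034]
force: [-0.2, 0.1, 0.5]
opening: 0.0913
finger_force: 0.0
```

>>> {"fn": "step_arm", "kwargs": {"motion": [[[0,0,0,0,0,0,9.3],[0,0,1,0,0,0,9.3],[0,0,2,0,0,0,9.3],[0,0,3,0,0,0,9.3],[0,0,3,0,0,0,9.3],[0,0,3,0,0,0,9.3],[0,0,3,0,0,0,9.3],[0,0,1,0,0,0,9.3]]]}}

```text
clock: 26.85
tcp_pos: [0.5687, 0.0139, 0.154]
orientation: [3.141, -0.006, 0.034]
force: [0.4, -0.0, 0.8]
opening: 0.0931
finger_force: 0.0
```

>>> {"fn": "step_arm", "kwargs": {"motion": [[[0,3,0,0,0,0,9.3],[0,3,0,0,0,0,9.3],[0,3,0,0,0,0,9.3],[0,3,0,0,0,0,9.3],[0,3,0,0,0,0,9.3],[0,3,0,0,0,0,9.3],[0,3,0,0,0,0,9.3],[0,3,0,0,0,0,9.3]]]}}

```text
clock: 27.52
tcp_pos: [0.5665, 0.2554, 0.1488]
orientation: [3.141, 0.001, 0.034]
force: [0.2, 0.0, -0.5]
opening: 0.093
finger_force: 0.0
```

>>> {"fn": "step_arm", "kwargs": {"motion": [[[0,3,0,0,0,0,9.3],[0,3,0,0,0,0,9.3],[0,3,0,0,0,0,9.3],[0,1.5,0,0,0,0,9.3],[0,0,0,0,0,0,9.3],[0,0,0,0,0,0,9.3],[0,0,0,0,0,0,9.3],[0,0,0,0,0,0,9.3]]]}}

```text
clock: 28.18
tcp_pos: [0.5673, 0.3575, 0.149]
orientation: [3.141, 0.0, 0.033]
force: [0.4, 1.0, 0.1]
opening: 0.0928
finger_force: 0.0
```

```bash
python3 - <<'E'
from h import *
w=snap('wrist','w7full.png'); t=snap('top','top7.png'); o=arm.get_obs(); print(o['tcp_pos'],o['orientation'],o['opening'])
c=proj(w,[.579,.362,.04]);print(c)
x=int(c[0])-60;y=max(int(c[1])-60,0);print(x,y)
a=cv2.resize(w['frame'][y:y+120,x:x+120],(480,480),interpolation=cv2.INTER_CUBIC)
b=cv2.resize(t['frame'][225:345,240:320],(320,480),interpolation=cv2.INTER_CUBIC)
cv2.imwrite('pics/w7.png',np.hstack([a,b]))
E
```

```text
[0.56734252 0.3578114  0.14909243] [3.14148812e+00 5.10776961e-06 3.29252602e-02] 0.09286176486528903
(np.float64(314.4018571115017), np.float64(219.5004115858667))
254 159
```

View pics/w7.png

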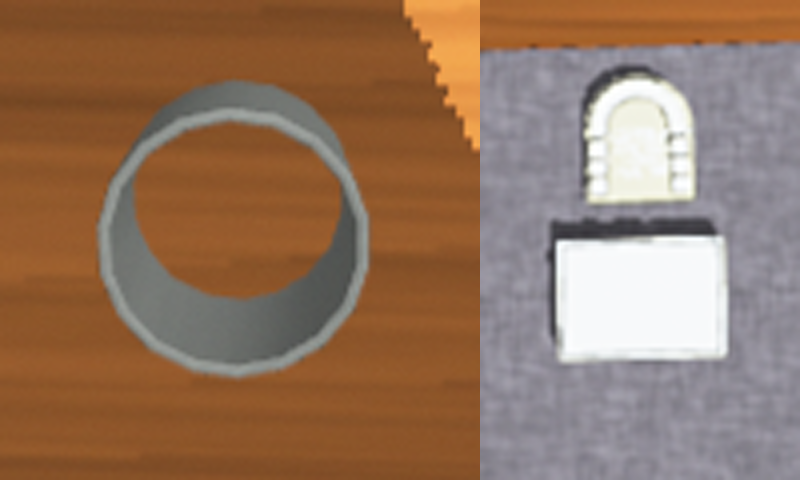

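The ring rim outline spans x 98–370 and y 106–378 in the crop, so its centre is (234,242). The cast stands squarely behind the box with a gap of about 2 cm.

```bash
python3 - <<'E'
from h import *
np.set_printoptions(precision=4,suppress=True)
w=load('wrist');t=load('top')
T=lambda x,y:((x+.5)/4-.5+254,(y+.5)/4-.5+159)
for z in (.051,.055):
    print(pix(w,z,*T(234,242)),'diam',np.linalg.norm(pix(w,z,*T(98,242))-pix(w,z,*T(370,242))),np.linalg.norm(pix(w,z,*T(234,106))-pix(w,z,*T(234,378))))
print('two view',tri([(w,*T(234,242)),(t,24.25-.4+80,230+21.25-.4)]))
print('medium',pix(t,.034,280,299.3),'cast back mid', pix(t,.022,(160.5+.5)/4-.5+240,(202.5)/4-.5+225))
o=arm.get_obs();print(o['tcp_pos'],o['orientation'])
E
```

```text
[0.5814 0.3636 0.051 ] diam 0.050084333285200275 0.05093956720993202
[0.5821 0.3636 0.055 ] diam 0.049375787903940954 0.05021892279475309
two view (array([0.5801, 0.3641, 0.0469]), np.float64(0.0008915595237709768))
medium [0.4864 0.0103 0.034 ] cast back mid [0.5358 0.0122 0.022 ]
[0.5673 0.3578 0.1491] [3.1415 0.     0.0329]
```

>>> {"fn": "step_arm", "kwargs": {"motion": [[[0.7,0.3,0,0,0,0,9.3],[0.8,0.3,-1,0,0,0,9.3],[0,0,-2.5,0,0,0,9.3],[0,0,-2.5,0,0,0,9.3],[0,0,-2.5,0,0,0,9.3],[0,0,-1.5,0,0,0,9.3],[0,0,0,0,0,0,9.3],[0,0,0,0,0,0,9.3]]]}}

```text
clock: 28.95
tcp_pos: [0.5823, 0.3647, 0.0487]
orientation: [3.141, 0.001, 0.034]
force: [0.0, 0.1, 0.6]
opening: 0.0925
finger_force: 0.0
```

>>> {"fn": "step_arm", "kwargs": {"motion": [[[0,0,-1.5,0,0,0,9.3],[0,0,-1.5,0,0,0,9.3],[0,0,-1,0,0,0,9.3],[0,0,-0.4,0,0,0,9.3],[0,0,0,0,0,0,9.3],[0,0,0,0,0,0,7.5],[0,0,0,0,0,0,4.5],[0,0,0,0,0,0,4.5]]], "force": 20}}

```text
clock: 29.62
tcp_pos: [0.5824, 0.3652, 0.0057]
orientation: [-3.141, -0.001, 0.034]
force: [0.2, -0.2, 1.1]
opening: 0.0774
finger_force: 0.0
```

>>> {"fn": "step_arm", "kwargs": {"motion": [[[0,0,0,0,0,0,4.5],[0,0,0,0,0,0,4.5],[0,0,0,0,0,0,4.5],[0,0,0,0,0,0,4.5],[0,0,0,0,0,0,4.5],[0,0,0,0,0,0,4.5],[0,0,0,0,0,0,4.5],[0,0,0,0,0,0,4.5]]]}}

```text
clock: 30.28
tcp_pos: [0.5821, 0.3649, 0.0051]
orientation: [3.141, -0.0, 0.034]
force: [-0.7, -2.2, 3.0]
opening: 0.0502
finger_force: 20.0
```

>>> {"fn": "step_arm", "kwargs": {"motion": [[[0,0,0.5,0,0,0,4.5],[0,0,1.5,0,0,0,4.5],[0,0,3,0,0,0,4.5],[0,0,3,0,0,0,4.5],[0,0,3,0,0,0,4.5],[-0.5,-1.5,3,0,0,0,4.5],[-0.9,-3,1,0,0,0,4.5],[-0.9,-3,0,0,0,0,4.5]]]}}

```text
clock: 30.95
tcp_pos: [0.56, 0.2904, 0.1594]
orientation: [-3.139, -0.006, 0.036]
force: [0.5, -1.1, -1.0]
opening: 0.0506
finger_force: 20.0
```

>>> {"fn": "step_arm", "kwargs": {"motion": [[[-0.9,-3.1,0,0,0,0,4.5],[-0.9,-3.1,0,0,0,0,4.5],[-0.9,-3.1,0,0,0,0,4.5],[-0.9,-3.1,0,0,0,0,4.5],[-0.9,-3.1,0,0,0,0,4.5],[-0.9,-3.1,0,0,0,0,4.5],[-0.9,-3.1,0,0,0,0,4.5],[-0.9,-3.1,0,0,0,0,4.5]]]}}

```text
clock: 31.62
tcp_pos: [0.4866, 0.0408, 0.1561]
orientation: [-3.142, -0.001, 0.035]
force: [0.4, -0.1, -0.6]
opening: 0.0506
finger_force: 20.0
```

>>> {"fn": "step_arm", "kwargs": {"motion": [[[-0.9,-3.1,0,0,0,0,4.5],[-0.9,-3.1,0,0,0,0,4.5],[-0.9,-3.1,0,0,0,0,4.5],[-0.9,-3.1,0,0,0,0,4.5],[-0.6,-3.1,0,0,0,0,4.5],[0,0,0,0,0,0,4.5],[0,0,0,0,0,0,4.5],[0,0,0,0,0,0,4.5]]]}}

```text
clock: 32.28
tcp_pos: [0.4452, -0.1127, 0.1556]
orientation: [3.142, -0.001, 0.034]
force: [-1.0, 0.3, -1.0]
opening: 0.0505
finger_force: 20.0
```

```bash
python3 - <<'E'
from h import *
w=snap('wrist','w8.png'); snap('scene','s8.png'); o=arm.get_obs(); print(o['tcp_pos'],o['orientation'],o['opening'])
c=proj(w,[.496,-.12,.01]);print(c)
g=cv2.cvtColor(w['frame'],cv2.COLOR_BGR2GRAY)
m=(g<60).astype(np.uint8);n,L,st,ce=cv2.connectedComponentsWithStats(m)
for i in range(1,n):
    if st[i,4]>400: print(st[i],ce[i])
E
```

```text
[ 0.44527462 -0.11213972  0.15527811] [-3.14157142e+00 -4.50596625e-04  3.54282189e-02] 0.05045430809139569
(np.float64(330.50430275115673), np.float64(165.59145021778124))
[ 288  122   85   87 5810] [330.11428571 164.86471601]
[    0   283   640   197 67563] [292.96462561 393.22701775]
```

```bash
python3 - <<'E'
from h import *
np.set_printoptions(precision=4,suppress=True)
w=load('wrist');o=arm.get_obs();p=o['tcp_pos']
for z in (.006,.009,.010): print(pix(w,z,330.1,164.9))
im=w['frame'].copy()
th=np.linspace(0,2*np.pi,60)
for dz,col in ((.2052-.1553,(0,0,255)),(.1502-.1553,(0,255,0))):
  for r in (.0225,.025):
    q=np.array([proj(w,p+[r*np.cos(a),r*np.sin(a),dz]) for a in th],np.int32)
    cv2.polylines(im,[q],True,col,1)
cv2.imwrite('pics/w8o.png',cv2.resize(im[100:400,170:470],(600,600)))
E
```

```text
[ 0.4963 -0.1198  0.006 ]
[ 0.4965 -0.1197  0.009 ]
[ 0.4966 -0.1196  0.01  ]
```

View pics/w8o.png

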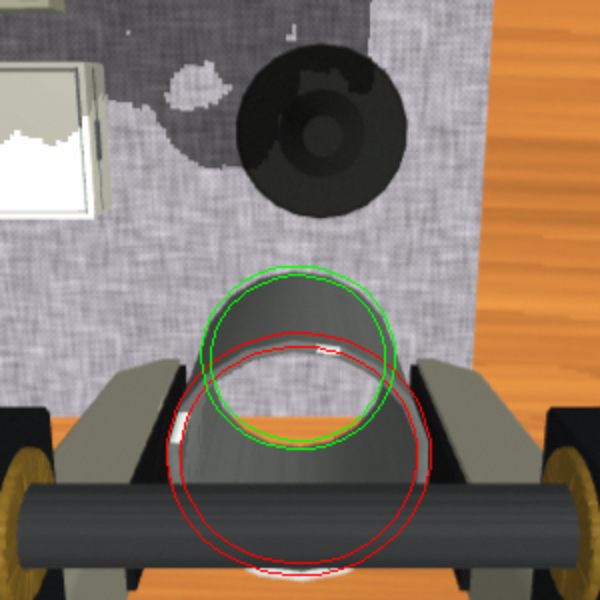

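The overlay shows the ring is held upright, about 1 mm towards −x of the TCP, with the flange at (.4965,−.1197).

>>> {"fn": "step_arm", "kwargs": {"motion": [[[1.7,-0.2,0,0,0,0,4.5],[1.7,-0.2,0,0,0,0,4.5],[1.8,-0.3,-1,0,0,0,4.5],[0,0,-2.5,0,0,0,4.5],[0,0,-2.5,0,0,0,4.5],[0,0,-2.5,0,0,0,4.5],[0,0,-2,0,0,0,4.5],[0,0,-0.5,0,0,0,4.5]]]}}

```text
clock: 33.05
tcp_pos: [0.4957, -0.1184, 0.0423]
orientation: [-3.14, 0.004, 0.036]
force: [-0.5, 1.4, -1.4]
opening: 0.0503
finger_force: 20.0
```

>>> {"fn": "step_arm", "kwargs": {"motion": [[[0,0,0,0,0,0,4.5],[0,0,0,0,0,0,4.5],[0,0,0,0,0,0,4.5],[0,0,0,0,0,0,4.5],[0,0,0,0,0,0,4.5],[0,0,0,0,0,0,4.5],[0,0,0,0,0,0,4.5],[0,0,0,0,0,0,4.5]]]}}

```text
clock: 33.72
tcp_pos: [0.4971, -0.1201, 0.0451]
orientation: [3.142, -0.0, 0.034]
force: [-0.4, -0.4, -1.5]
opening: 0.0505
finger_force: 20.0
```

Position is right, so I'll lower onto the flange (contact expected at TCP ≈ 0.015).

>>> {"fn": "step_arm", "kwargs": {"motion": [[[0,0,-1,0,0,0,4.5],[0,0,-0.8,0,0,0,4.5],[0,0,-0.5,0,0,0,4.5],[0,0,-0.3,0,0,0,4.5],[0,0,-0.2,0,0,0,4.5],[0,0,0,0,0,0,4.5],[0,0,0,0,0,0,4.5],[0,0,0,0,0,0,4.5]]]}}

```text
clock: 34.38
tcp_pos: [0.4972, -0.1201, 0.0171]
orientation: [3.141, -0.0, 0.034]
force: [-0.3, 0.0, -1.2]
opening: 0.0503
finger_force: 20.0
```

>>> {"fn": "step_arm", "kwargs": {"motion": [[[0,0,-0.1,0,0,0,4.5],[0,0,0,0,0,0,4.5],[0,0,0,0,0,0,4.5],[0,0,0,0,0,0,4.5],[0,0,0,0,0,0,4.5],[0,0,0,0,0,0,4.5],[0,0,0,0,0,0,4.5],[0,0,0,0,0,0,4.5]]]}}

```text
clock: 35.05
tcp_pos: [0.497, -0.12, 0.0159]
orientation: [3.142, -0.0, 0.034]
force: [-0.3, 0.1, -1.0]
opening: 0.0507
finger_force: 20.0
```

>>> {"fn": "step_arm", "kwargs": {"motion": [[[0,0,-0.08,0,0,0,4.5],[0,0,0,0,0,0,4.5],[0,0,0,0,0,0,5.5],[0,0,0,0,0,0,9.3],[0,0,0,0,0,0,9.3],[0,0,0,0,0,0,9.3],[0,0,0,0,0,0,9.3],[0,0,0,0,0,0,9.3]]]}}

```text
clock: 35.72
tcp_pos: [0.497, -0.1201, 0.0152]
orientation: [3.142, -0.0, 0.034]
force: [0.3, 0.2, -0.0]
opening: 0.0834
finger_force: 0.0
```

>>> {"fn": "step_arm", "kwargs": {"motion": [[[0,0,0,0,0,0,9.3],[0,0,1,0,0,0,9.3],[0,0,2,0,0,0,9.3],[0,0,2.5,0,0,0,9.3],[0,0,2.5,0,0,0,9.3],[0,0,2.5,0,0,0,9.3],[0,0,2.5,0,0,0,9.3],[0,0,0,0,0,0,9.3]]]}}

```text
clock: 36.38
tcp_pos: [0.4992, -0.1207, 0.1503]
orientation: [3.139, -0.007, 0.034]
force: [1.1, -0.5, 0.4]
opening: 0.0927
finger_force: 0.0
```

>>> {"fn": "step_arm", "kwargs": {"motion": [[[-0.45,-1.5,0,0,0,0.098,9.3],[-0.45,-1.5,0,0,0,0.098,9.3],[-0.45,-1.5,0,0,0,0.098,9.3],[-0.45,-1.5,0,0,0,0.098,9.3],[-0.45,-1.5,0,0,0,0.098,9.3],[-0.45,-1.5,0,0,0,0.098,9.3],[-0.45,-1.5,0,0,0,0.098,9.3],[0,0,0,0,0,0,9.3]]]}}

```text
clock: 37.05
tcp_pos: [0.4649, -0.2268, 0.1453]
orientation: [3.141, 0.0, 0.724]
force: [-0.0, -0.6, -0.6]
opening: 0.093
finger_force: 0.0
```

>>> {"fn": "step_arm", "kwargs": {"motion": [[[-0.45,-1.5,0,0,0,0.098,9.3],[-0.45,-1.5,0,0,0,0.098,9.3],[-0.45,-1.5,0,0,0,0.098,9.3],[-0.45,-1.5,0,0,0,0.098,9.3],[-0.45,-1.5,0,0,0,0.098,9.3],[-0.45,-1.5,0,0,0,0.098,9.3],[-0.45,-1.5,0,0,0,0.098,9.3],[0,0,0,0,0,0,9.3]]]}}

```text
clock: 37.72
tcp_pos: [0.4336, -0.3314, 0.1452]
orientation: [3.141, 0.0, 1.408]
force: [0.9, 0.0, 0.1]
opening: 0.093
finger_force: 0.0
```

```bash
python3 - <<'E'
from h import *
np.set_printoptions(precision=4,suppress=True)
w=snap('wrist','w9.png');t=snap('top','top9.png');o=arm.get_obs();p=o['tcp_pos']; print(p,o['orientation'])
# top-view ring check: bright rim vs expected
print('top proj ring top',proj(t,[.4945,-.1213,.065]))
# small on pad and large lid in wrist: white blobs
from scipy.spatial.transform import Rotation as Ro
h=cv2.cvtColor(w['frame'],cv2.COLOR_BGR2HSV);m=((h[...,1]<60)&(h[...,2]>150)).astype(np.uint8)
n,L,st,ce=cv2.connectedComponentsWithStats(m)
for i in range(1,n):
    if st[i,4]>1000: print(st[i],ce[i],cv2.minAreaRect(np.argwhere(L==i)[:,::-1].astype(np.float32)))
print(proj(w,[.4346,-.334,.030]),proj(w,[.6001,-.3304,.034]))
E
```

```text
[ 0.4341 -0.3295  0.1451] [-3.1415 -0.0004  1.4012]
top proj ring top (np.float64(346.69196312028214), np.float64(295.10971543001057))
[ 189    0  174   70 8564] [269.0643  26.5488] ((275.5, 34.5), (69.0, 173.0), 90.0)
[  478   129   111   134 12087] [533.1086 197.3085] ((530.8846435546875, 194.923095703125), (97.7393569946289, 144.74853515625), 7.125016689300537)
[ 289  195   64   82 5162] [320.3107 235.1083] ((320.5, 235.5), (81.0, 63.0), 90.0)
(np.float64(320.274179110248), np.float64(236.53940857828457)) (np.float64(534.1203186426669), np.float64(198.8334832407309))
```

>>> {"fn": "step_arm", "kwargs": {"motion": [[[0,-0.4,-1,0,0,0,9.3],[0,0,-2.5,0,0,0,9.3],[0,0,-2.5,0,0,0,9.3],[0,0,-2.5,0,0,0,9.3],[0,0,-2.5,0,0,0,9.3],[0,0,0,0,0,0,9.3],[0,0,0,0,0,0,9.3],[0,0,0,0,0,0,9.3]]]}}

```text
clock: 38.48
tcp_pos: [0.4347, -0.3341, 0.0361]
orientation: [3.141, 0.001, 1.406]
force: [0.3, -0.1, -0.2]
opening: 0.0929
finger_force: 0.0
```

>>> {"fn": "step_arm", "kwargs": {"motion": [[[0,0,-2,0,0,0,9.3],[0,0,-1.2,0,0,0,9.3],[0,0,-0.6,0,0,0,9.3],[0,0,-0.2,0,0,0,9.3],[0,0,0,0,0,0,9.3],[0,0,0,0,0,0,7.5],[0,0,0,0,0,0,4.4],[0,0,0,0,0,0,4.4]]], "force": 15}}

```text
clock: 39.15
tcp_pos: [0.4343, -0.3343, -0.0043]
orientation: [3.141, 0.0, 1.406]
force: [-0.8, -0.0, -0.0]
opening: 0.0777
finger_force: 0.0
```

>>> {"fn": "step_arm", "kwargs": {"motion": [[[0,0,0,0,0,0,4.4],[0,0,0,0,0,0,4.4],[0,0,0,0,0,0,4.4],[0,0,0,0,0,0,4.4],[0,0,0,0,0,0,4.4],[0,0,0,0,0,0,4.4],[0,0,0,0,0,0,4.4],[0,0,0,0,0,0,4.4]]]}}

```text
clock: 39.82
tcp_pos: [0.4341, -0.3341, -0.0048]
orientation: [3.142, 0.0, 1.406]
force: [-0.7, 0.0, 1.5]
opening: 0.0499
finger_force: 15.0
```

```bash
python3 - <<'E'
from h import *
np.set_printoptions(precision=4,suppress=True)
w=load('wrist');f=w['frame']
h=cv2.cvtColor(f,cv2.COLOR_BGR2HSV);m=((h[...,1]<60)&(h[...,2]>90)).astype(np.uint8)
for (u,v) in ((533,140),(533,135),(533,130),(533,125)): print(u,v,f[v,u])
print('row200',[int(x) for x in f[200,470:600:3].mean(1)]); print('col533',[int(x) for x in f[115:275:3,533].mean(1)])
n,L,st,ce=cv2.connectedComponentsWithStats(m);i=L[200,533]
c=max(cv2.findContours((L==i).astype(np.uint8),0,2)[0],key=cv2.contourArea);a=cv2.approxPolyDP(c,4,True)[:,0]
print(a.tolist())
# predicted lid corners for start estimate
from scipy.spatial.transform import Rotation as Ro
R=Ro.from_euler('z',-.127).as_matrix()
for x,y in ((-.035,.05),(.035,.05),(.035,-.05),(-.035,-.05)): print(np.round(proj(w,R@[x,y,0]+[.6001,-.3304,.034]),1))
for q in a: print(q,pix(w,.034,*q)[:2])
E
```

```text
533 140 [174 189 190]
533 135 [111 119 117]
533 130 [75 87 98]
533 125 [ 29  61 103]
row200 [149, 157, 158, 159, 155, 160, 231, 246, 253, 253, 253, 253, 253, 253, 253, 253, 253, 253, 253, 253, 253, 253, 253, 253, 253, 253, 253, 253, 253, 253, 253, 253, 253, 253, 253, 253, 252, 121, 128, 133, 133, 135, 129, 132]
col533 [64, 65, 64, 64, 61, 86, 182, 168, 182, 182, 184, 183, 183, 185, 183, 183, 184, 183, 183, 184, 184, 183, 183, 184, 184, 183, 184, 253, 253, 253, 253, 253, 253, 253, 253, 253, 253, 253, 253, 253, 253, 253, 253, 253, 253, 253, 253, 253, 251, 124, 125, 125, 126, 127]
[[587, 129], [476, 135], [472, 253], [484, 262], [572, 258]]
[492.9 132.4]
[589.3 128.7]
[572.1 260.1]
[483.5 263.2]
[587 129] [ 0.6395 -0.2852]
[476 135] [ 0.5594 -0.2762]
[472 253] [ 0.5506 -0.3657]
[484 262] [ 0.5595 -0.3747]
[572 258] [ 0.6284 -0.3827]
```

>>> {"fn": "step_arm", "kwargs": {"motion": [[[0,0,0.5,0,0,0,4.4],[0,0,1.5,0,0,0,4.4],[0,0,2.5,0,0,0,4.4],[0,0,2.5,0,0,0,4.4],[1.5,0,1,0,0,0.019,4.4],[2.5,0.1,0,0,0,0.019,4.4],[2.5,0.1,0,0,0,0,4.4],[2.5,0.1,0,0,0,0,4.4]]]}}

```text
clock: 40.48
tcp_pos: [0.525, -0.331, 0.0758]
orientation: [3.141, 0.0, 1.444]
force: [-0.8, -0.3, -0.5]
opening: 0.05
finger_force: 15.0
```

>>> {"fn": "step_arm", "kwargs": {"motion": [[[2.5,0.1,0,0,0,0,4.4],[2.5,0,0,0,0,0,4.4],[1.5,0,0,0,0,0,4.4],[1.1,0,0,0,0,0,4.4],[0,0,-1,0,0,0,4.4],[0,0,-1.5,0,0,0,4.4],[0,0,0,0,0,0,4.4],[0,0,0,0,0,0,4.4]]]}}

```text
clock: 41.15
tcp_pos: [0.5988, -0.3297, 0.0491]
orientation: [-3.139, -0.001, 1.444]
force: [-0.7, 0.3, -0.2]
opening: 0.0499
finger_force: 15.0
```

>>> {"fn": "step_arm", "kwargs": {"motion": [[[0,0,0,0,0,0,4.4],[0,0,0,0,0,0,4.4],[0,0,0,0,0,0,4.4],[0,0,0,0,0,0,4.4],[0,0,0,0,0,0,4.4],[0,0,0,0,0,0,4.4],[0,0,0,0,0,0,4.4],[0,0,0,0,0,0,4.4]]]}}

```text
clock: 41.82
tcp_pos: [0.6, -0.33, 0.0501]
orientation: [-3.142, 0.0, 1.444]
force: [0.8, -0.8, -1.3]
opening: 0.05
finger_force: 15.0
```

>>> {"fn": "step_arm", "kwargs": {"motion": [[[0,0,-1,0,0,0,4.4],[0,0,-0.8,0,0,0,4.4],[0,0,-0.3,0,0,0,4.4],[0,0,-0.2,0,0,0,4.4],[0,0,-0.1,0,0,0,4.4],[0,0,0,0,0,0,4.4],[0,0,0,0,0,0,4.4],[0,0,0,0,0,0,4.4]]]}}

```text
clock: 42.48
tcp_pos: [0.6002, -0.3301, 0.0264]
orientation: [3.141, 0.0, 1.444]
force: [-0.2, -0.1, -0.6]
opening: 0.0499
finger_force: 15.0
```

>>> {"fn": "step_arm", "kwargs": {"motion": [[[0,0,-0.05,0,0,0,4.4],[0,0,0,0,0,0,4.4],[0,0,0,0,0,0,5.5],[0,0,0,0,0,0,9.3],[0,0,0,0,0,0,9.3],[0,0,0,0,0,0,9.3],[0,0,0,0,0,0,9.3],[0,0,0,0,0,0,9.3]]]}}

```text
clock: 43.15
tcp_pos: [0.6, -0.33, 0.0257]
orientation: [3.142, 0.0, 1.444]
force: [0.2, -0.3, -0.4]
opening: 0.0833
finger_force: 0.0
```

>>> {"fn": "step_arm", "kwargs": {"motion": [[[0,0,0,0,0,0,9.3],[0,0,1,0,0,0,9.3],[0,0,2,0,0,0,9.3],[0,0,3,0,0,0,9.3],[0,0,3,0,0,0,9.3],[-2,0,3,0,0,0,9.3],[-3,0,2,0,0,0,9.3],[-3,-2,0,0,0,0,9.3]]]}}

```text
clock: 43.82
tcp_pos: [0.5213, -0.349, 0.1711]
orientation: [3.135, 0.003, 1.447]
force: [0.7, -0.6, 1.0]
opening: 0.0931
finger_force: 0.0
```

>>> {"fn": "step_arm", "kwargs": {"motion": [[[-3,-2,0,0,0,0,9.3],[-3,-2,0,0,0,0,9.3],[-3,-2,0,0,0,0,9.3],[-3,-2,0,0,0,0,9.3],[0,0,0,0,0,0,9.3],[0,0,0,0,0,0,9.3],[0,0,0,0,0,0,9.3],[0,0,0,0,0,0,9.3]]]}}

```text
clock: 44.48
tcp_pos: [0.4009, -0.4294, 0.1659]
orientation: [3.141, 0.0, 1.445]
force: [0.3, 0.5, -0.3]
opening: 0.0929
finger_force: 0.0
```

```bash
python3 - <<'E'
from h import *
w=snap('wrist','w10.png');t=snap('top','top10.png');s=snap('scene','s10.png');o=arm.get_obs();print(o['tcp_pos'],o['force'])
r=lambda f,x,y,w_,h,W,H: cv2.resize(f[y:y+h,x:x+w_],(W,H),interpolation=cv2.INTER_CUBIC)
u,v=proj(t,[.4945,-.1213,.065])
A=r(t['frame'],240,220,240,90,800,300);B=r(s['frame'],160,140,300,150,600,300);C=r(t['frame'],420,215,60,90,200,300)
cv2.imwrite('pics/f.png',np.vstack([A,np.hstack([B,C])]))
print(proj(t,[.4945,-.1213,.065]))
E
```

```text
[ 0.40086057 -0.42936303  0.16561654] [-0.36414827 -0.75116744  0.58069519]
(np.float64(346.69196312028214), np.float64(295.10971543001057))
```

View pics/f.png

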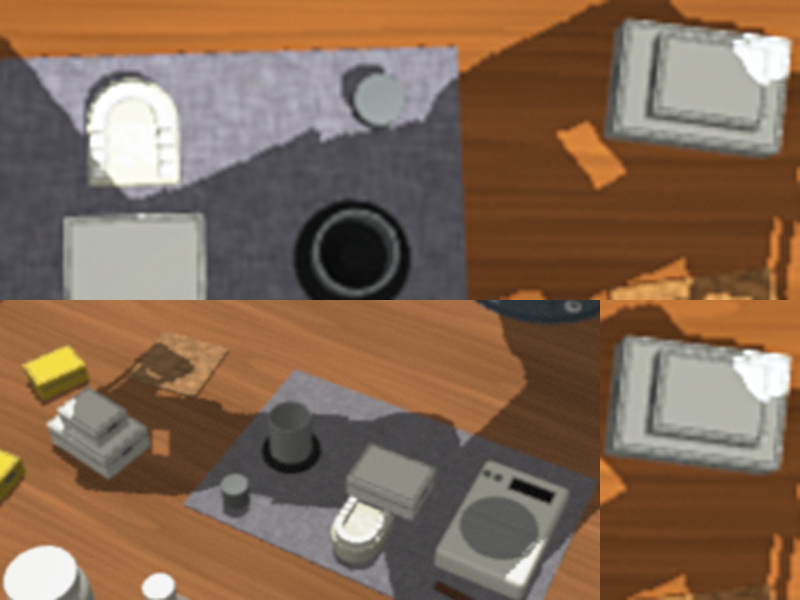

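The ring stands upright on the flange, with its rim centre at top pixel (347,296) against an expected (347,295). The small box sits squarely on the largest, and the cast stands teeth up behind the middle box. I'm handing in.

```bash
python3 -c "
from station import arm
print(arm.close_job())"
```

```text
the job is handed in; nothing more can be done
None
```

The job is handed in after about 45 s of the 141 s; the hand-in gave no verdict, but the last pictures show ring, middle box, cast and smallest box all in place, and the largest box measured unmoved just before the smallest went back on it.

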